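# Clear the accessory cases off the microscope carousel and stack them

## Robot

A 6-joint arm with a two-finger parallel gripper is mounted at the origin on the work surface. World frame = base frame: x ahead of the robot, y to its left, z up, the work surface at z = 0. Lengths are in m, angles in rad, forces in N, time in s.
With the tool pointing down it reaches from about 0.35 to 0.8 m from the base axis. Payload 7.3 kg.
Tool frame: the origin (TCP) lies at the very end of the fingers, on their centre line; the grasp point (between the pads) lies 19 mm behind it; x points along the fingers, z is the direction in which the jaws open and shut, and the axes are right-handed (so a half turn about x gives the same grasp; the last joint's range is limited). The gripper opens to 85 mm and grips with 20 to 120 N. Pads are 22 mm wide; open, the fingers measure 114 mm over their backs; the gripper's body (76 mm by 85 mm) begins 54 mm behind the grasp point. The pads swing forward as they close: fully open they stand 13 mm farther back than shut.
Start: joints at [1.021, 0.342, 1.524, -0, 1.275, -0.146], TCP at [0.206, 0.483, 0.231] pointing down, gripper open.
Joint ranges: [-2.53, 2.53], [-0.77, 2.02], [0.04, 2.7], [-1, 4.14], [0.28, 2.66], [-3.11, 3.11]. Speed limits (rad/s): [2.57, 2.57, 3.14, 3.14, 3.14, 3.14].

## Interface

Orientations are given as a 3x3 rotation matrix whose columns are the frame's x, y, z axes.
In Python, from cell import manip gives the robot as it stands.
- The arm moves only by the tool carry_out, never from a script. Its argument "moves" is one flat list of numbers, 6 for each row, row after row: the shift along the tool's x, y, z in units of 60 mm (1.0 is 60 mm), then the turn, a rotation vector about the tool's x, y, z in units of 10 degrees (1.0 is 10 degrees). In form: [x, y, z, rx, ry, rz, x, y, z, rx, ry, rz, ...]. A call has 1 to 10 rows; each row shifts and turns the commanded pose from where the row before left it, along the tool's axes as they then stand; what a row does not reach is not made up. A row lasts 1/8 s, in which the tool goes at most 62.5 mm and 10.7 degrees, less where a joint would pass 70% of its speed; a pose out of reach is approached as far as the arm can. A call is refused whole if a number of a shift passes 1 or a number of a turn 1, either way. A call with a gripper value outside its range is refused whole. "gripper" is the gripper's target within -1 to 1 (shut at 1, half-way at 0, fully open at -1), set as the call begins (left out, the last holds). The fingers move at their own pace and stop on an object; the grip force is fixed at half the most. Time passes only in rows, so rows that do not move let the fingers close. It gives the time, the measured TCP pose, the force and the opening at its end, in the units of the state.
- manip.state(): the state, without advancing time (a new reading comes with each control period).
- manip.capture(name): name is "scene" or "top"; returns the picture (400x640x3 uint8, red, green, blue); there is no depth.
- manip.camera_info(name): a dict with "fx", "fy", "cx", "cy" (pixels), "R" (3x3) and "t" (3): a world point X has camera coordinates R X + t. Camera axes: x right, y down, z forward; pixel columns grow to the right and rows downward; lengths in m; the calibration is good to about 2 mm. A picture is of the moment at which its call begins. camera_info takes no time and is no camera call.
- manip.hand_in(): hands the job in, once; it reports no verdict.
The state is a dict: "time": time; "q": joint angles; "qd": joint speeds; "effort": joint torques, N m; "tool_pos": TCP position; "tool_rot": TCP orientation; "contact_force": force on the tool from outside, world axes, zero at the start; "wrist_torque": the same for the moment, N m; "grip_width": finger opening in m.
Only numpy, scipy, OpenCV 4.12 (cv2) and the standard library are available. Lean on these libraries where they do the work, as an engineer would, in place of code of your own. Each camera call takes 0.05 s, during which the arm holds its last target.

## Task

The three hinged accessory cases are lying on the free-spinning carousel by the microscope, the big dark one tipped up against the hub. Lift them off and stack them in the metal tray, the large dark case flat on the bottom, then the blue one, then the small amber one, each sitting level with its whole base on the lid of the case below. Set each case down gently, without letting it drop or slap down, leave the canisters and the jar standing on the carousel, and do not disturb the other things on the bench.

Things in the scene. Friction and masses are not known exactly. Their poses are not given: they have to be found in the camera images.
- carousel: Fixed black foot of a bench carousel (lazy Susan); origin on the turning axis at bench height, z up; it does not turn. On it a white platter, 420 mm across, spins freely: any sideways push on it or its load turns it. Platter face 34 mm above the bench; rim 6 mm wide, top 46 mm above the bench; in the middle a round grey hub, 56 mm across, top 70 mm above the platter face.
- platter (a joint): Angle of the carousel's platter, rad, 0 at the start, growing anticlockwise seen from above. What stands on the platter turns with it.
- large_case: Dark grey case with thin latches, a closed box 170 (own x) x 68 (y) x 46 mm high (z), 0.3 to 0.6 kg. Origin: centre of its underside; z out of the lid. Starts tipped: one end's lower edge stands on the platter, the underside leans on the hub's top edge; x points up towards the hub, about 32 degrees from level, y is level. To lie in the tray.
- medium_case: Blue closed case, a plain box 120 mm (own x) by 56 mm (own y) by 40 mm high (own z), 0.17 to 0.34 kg. Origin: centre of its underside. It starts lying flat on the platter. It shall stand on the lid of the large case.
- small_case: Amber closed case, a plain box 84 mm (own x) by 44 mm (own y) by 32 mm high (own z), 0.08 to 0.17 kg. Origin: centre of its underside. It starts lying flat on the platter. It shall stand on the lid of the medium (blue) case.
- medium_corner0 (a point): Corner of the underside of the medium case, at own x +60 mm, y +28 mm.
- medium_corner1 (a point): Corner of the underside of the medium case, at own x +60 mm, y -28 mm.
- medium_corner2 (a point): Corner of the underside of the medium case, at own x -60 mm, y -28 mm.
- medium_corner3 (a point): Corner of the underside of the medium case, at own x -60 mm, y +28 mm.
- small_corner0 (a point): Corner of the underside of the small case, at own x +42 mm, y +22 mm.
- small_corner1 (a point): Corner of the underside of the small case, at own x +42 mm, y -22 mm.
- small_corner2 (a point): Corner of the underside of the small case, at own x -42 mm, y -22 mm.
- small_corner3 (a point): Corner of the underside of the small case, at own x -42 mm, y +22 mm.
- tray_floor (a point): Centre of the inner floor of the fixed shallow metal tray (dark liner, 250 mm along own x by 140 mm along own y outside, floor 4 mm above the bench, walls 4 mm thick that rise 6 mm above the floor); x along its length, z up. It stands to the left or to the right of the carousel.
- heater: Fixed white dry-block heater with an aluminium block on it, 200 mm (own x) by 150 mm (own y) by 92 mm high, on the other side of the carousel from the tray. Origin: centre of its underside. An obstacle.
- canister_a: Closed round objective canister with a black cap, 40 mm diameter, 72 mm high, standing on the platter; to stay standing there. Origin: centre of its underside.
- canister_b: Closed round objective canister with a grey cap, 44 mm diameter, 80 mm high, standing on the platter; to stay standing there. Origin: centre of its underside.
- oil_jar: Amber glass jar with a white cap, 46 mm diameter, 75 mm high, standing on the platter; to stay standing there. Origin: centre of its underside.
- media_bottle: Glass bottle with an orange cap, 72 mm diameter, 165 mm high, on the bench; leave alone. Origin: centre of its underside.
- flask: Clear flat culture flask with a teal cap, 160 mm long (cap at own +x) by 84 mm by 37 mm high, lying on the bench; leave alone. Origin: its underside, 71 mm from the end opposite the cap.
- timer: Flat white bench timer, 62 by 62 by 18 mm, on the bench; leave alone. Origin: centre of its underside.
- lens_box: Flat teal box of lens tissue, 70 by 48 by 16 mm, on the bench; leave alone. Origin: centre of its underside.
Not all that is in view belongs to the job. What is meant by the large_case is not pink, and is the larger of those in its own colour.

How it is judged:
On the way, in this order (a step that is already met when the one before it is completed fails the run):
1. the large case lies level in the tray, let go (x of large_case in the frame of tray_floor between -0.05 and 0.05 m and y of large_case in the frame of tray_floor between -0.045 and 0.045 m and z of large_case in the frame of tray_floor between -0.004 and 0.004 m and angle between large_case's own z axis and vertical below 0.035 rad and linear speed of large_case below 0.02 m/s and angular speed of large_case below 0.1 rad/s and contact force between the fingers and large_case below 0.05 N), for 0.2 s.
2. the medium case stands level with its whole base on the large case, let go (x of large_case in the frame of tray_floor between -0.05 and 0.05 m and y of large_case in the frame of tray_floor between -0.045 and 0.045 m and z of large_case in the frame of tray_floor between -0.004 and 0.004 m and angle between each of large_case, medium_case's own z axis and vertical below 0.035 rad and z of medium_case in the frame of large_case between 0.042 and 0.05 m and x of medium_corner0 in the frame of large_case between -0.086 and 0.086 m and y of medium_corner0 in the frame of large_case between -0.035 and 0.035 m and x of medium_corner1 in the frame of large_case between -0.086 and 0.086 m and y of medium_corner1 in the frame of large_case between -0.035 and 0.035 m and x of medium_corner2 in the frame of large_case between -0.086 and 0.086 m and y of medium_corner2 in the frame of large_case between -0.035 and 0.035 m and x of medium_corner3 in the frame of large_case between -0.086 and 0.086 m and y of medium_corner3 in the frame of large_case between -0.035 and 0.035 m and linear speed of medium_case below 0.02 m/s and angular speed of medium_case below 0.1 rad/s and contact force between the fingers and medium_case below 0.05 N), for 0.2 s.
3. the small case stands level with its whole base on the medium case, let go (x of large_case in the frame of tray_floor between -0.05 and 0.05 m and y of large_case in the frame of tray_floor between -0.045 and 0.045 m and z of large_case in the frame of tray_floor between -0.004 and 0.004 m and angle between each of large_case, medium_case, small_case's own z axis and vertical below 0.035 rad and z of medium_case in the frame of large_case between 0.042 and 0.05 m and x of medium_corner0 in the frame of large_case between -0.086 and 0.086 m and y of medium_corner0 in the frame of large_case between -0.035 and 0.035 m and x of medium_corner1 in the frame of large_case between -0.086 and 0.086 m and y of medium_corner1 in the frame of large_case between -0.035 and 0.035 m and x of medium_corner2 in the frame of large_case between -0.086 and 0.086 m and y of medium_corner2 in the frame of large_case between -0.035 and 0.035 m and x of medium_corner3 in the frame of large_case between -0.086 and 0.086 m and y of medium_corner3 in the frame of large_case between -0.035 and 0.035 m and z of small_case in the frame of medium_case between 0.036 and 0.044 m and x of small_corner0 in the frame of medium_case between -0.061 and 0.061 m and y of small_corner0 in the frame of medium_case between -0.029 and 0.029 m and x of small_corner1 in the frame of medium_case between -0.061 and 0.061 m and y of small_corner1 in the frame of medium_case between -0.029 and 0.029 m and x of small_corner2 in the frame of medium_case between -0.061 and 0.061 m and y of small_corner2 in the frame of medium_case between -0.029 and 0.029 m and x of small_corner3 in the frame of medium_case between -0.061 and 0.061 m and y of small_corner3 in the frame of medium_case between -0.029 and 0.029 m and linear speed of small_case below 0.02 m/s and angular speed of small_case below 0.1 rad/s and contact force between the fingers and small_case below 0.05 N), for 0.2 s.
At the end, for the whole second after the job is handed in: The large case lies level (2 degrees) on the tray floor (4 mm), the medium on its lid, the small on the medium's lid, each level and at its height (4 mm), all four base corners within the outline of the lid below (1 mm grace); all three at rest and untouched (all of step 3 and linear speed of each of large_case, medium_case below 0.02 m/s and angular speed of each of large_case, medium_case below 0.1 rad/s and contact force between the fingers and large_case below 0.05 N and contact force between the fingers and medium_case below 0.05 N).
It fails at once if a canister or the jar on the carousel is toppled or put off the carousel (angle between any of canister_a, canister_b, oil_jar's own z axis and vertical above 0.4 rad or horizontal distance between any of canister_a, canister_b, oil_jar and carousel above 0.2 m).
It fails at once if a bystander on the bench is shifted by more than 30 mm or toppled (distance of any of media_bottle, flask, timer, lens_box from where it was at the start of the episode above 0.03 m or angle between any of media_bottle, flask, timer, lens_box's own z axis and vertical above 0.4 rad).
It fails at once if a case that is not held falls, slaps over or is flung faster than 0.4 m/s ((contact force between the fingers and large_case below 0.05 N and linear speed of large_case above 0.4 m/s) or (contact force between the fingers and medium_case below 0.05 N and linear speed of medium_case above 0.4 m/s) or (contact force between the fingers and small_case below 0.05 N and linear speed of small_case above 0.4 m/s)).
It also fails if it takes over 72 s, if anything falls off the work surface, if the arm or the gripper's body presses on something with over 40 N, if the wrist force passes 120 N, or if a joint passes its speed limit or range.

## Working session

There is one attempt and no reset: what is moved stays moved. The work goes in short steps, Python scripts to look and compute and a tool call to move; the robot and the scene stay as the last step left them, time stands still between calls to the robot, and variables do not carry over. Pictures are saved under pics/ and viewed, and the job is handed in when it is done.

Besides the shell and the picture viewer there is one more tool, called after "Emit:" as name(argument=value, ...), one argument or row to a line, values as JSON. carry_out: Moves the arm, as the interface text tells. Its arguments: {"type":"object","properties":{"moves":{"type":"array"},"gripper":{"type":"number"}},"required":["moves"]}

```bash
ls; mkdir -p pics
python3 - <<'E'
from cell import manip
import cv2,numpy as np
for n in("scene","top"):
    im=manip.capture(n); cv2.imwrite(f"pics/{n}0.png",im[:,:,::-1]); 
    c=manip.camera_info(n); print(n,c)
s=manip.state(); print(s)
E
```

```text
pics
scene {'fx': 436.8099627109501, 'fy': 436.8099627109501, 'cx': 319.7064581864155, 'cy': 195.19673609329595, 'R': array([[-0.53054656,  0.84759218, -0.01038531],
       [ 0.58998109,  0.36044347, -0.72249763],
       [-0.60864002, -0.38944577, -0.6912954 ]]), 't': array([ 0.24982158, -0.20860022,  1.77972371])}
top {'fx': 499.54576662718887, 'fy': 499.54576662718887, 'cx': 320.23621900409955, 'cy': 201.76177784706738, 'R': array([[-2.13216288e-04, -9.99792125e-01, -2.03877795e-02],
       [-9.89893100e-01,  3.10231847e-03, -1.41781612e-01],
       [ 1.41815389e-01,  2.01514921e-02, -9.89687988e-01]]), 't': array([0.02205054, 0.45701377, 1.64355037])}
{'time': 0.1, 'q': array([ 1.02094252e+00,  3.42661821e-01,  1.52491503e+00,  1.33249232e-05,
        1.27541394e+00, -1.45989879e-01]), 'qd': array([ 0.00261882, -0.00215297, -0.00277335,  0.00049024,  0.00014434,
        0.00063775]), 'effort': array([ 1.53922607e-03, -4.34443688e+01, -2.46493721e+01, -1.17316836e-04,
        4.67642618e-03, -3.37285724e-05]), 'tool_pos': array([0.20609344, 0.48246748, 0.23069316]), 'tool_rot': array([[-7.41481617e-04, -9.19547828e-01,  3.92977406e-01],
       [-1.18538925e-03,  3.92978046e-01,  9.19547090e-01],
       [-9.99999023e-01,  2.15996071e-04, -1.38140811e-03]]), 'contact_force': array([0.76000845, 0.10016569, 0.08667824]), 'wrist_torque': array([ 0.0160268 , -0.03251364, -0.00722585]), 'grip_width': 0.08524828247162751}
```

View pics/scene0.png

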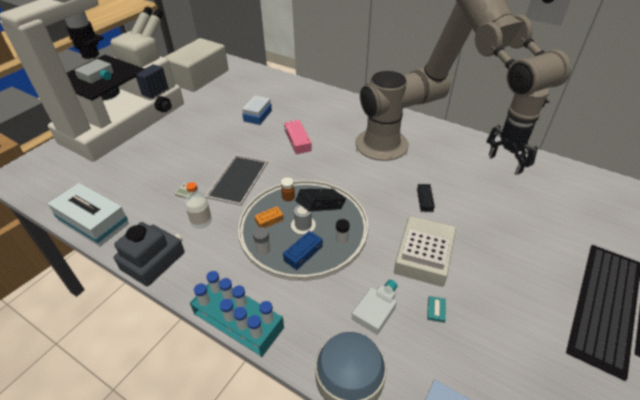

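View pics/top0.png

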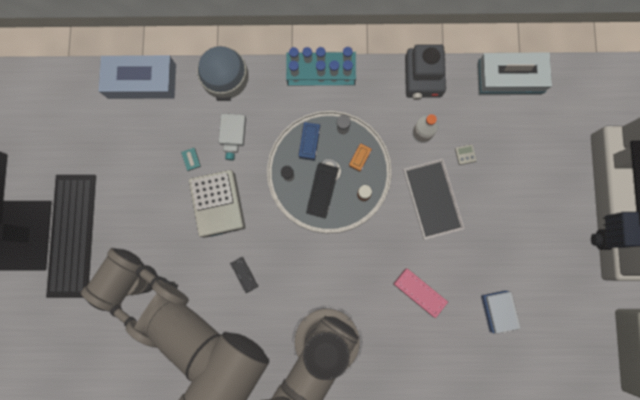

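```bash
cat > h.py <<'E'
import numpy as np,cv2
from cell import manip
CI={n:manip.camera_info(n) for n in("scene","top")}
def proj(n,X):
    c=CI[n];p=np.atleast_2d(X)@c["R"].T+c["t"]
    return np.c_[c["fx"]*p[:,0]/p[:,2]+c["cx"],c["fy"]*p[:,1]/p[:,2]+c["cy"]]
def ray(n,uv,z):
    c=CI[n];uv=np.atleast_2d(np.asarray(uv,float))
    d=np.c_[(uv[:,0]-c["cx"])/c["fx"],(uv[:,1]-c["cy"])/c["fy"],np.ones(len(uv))]@c["R"]
    o=-c["R"].T@c["t"]
    return o+d*((z-o[2])/d[:,2])[:,None]
def crop(im,x0,y0,w,h,k,name):
    o=cv2.resize(im[y0:y0+h,x0:x0+w,::-1],None,fx=k,fy=k,interpolation=cv2.INTER_CUBIC);cv2.imwrite("pics/"+name,o)
E
python3 - <<'E'
import cv2
from h import *
a=cv2.imread("pics/top0.png")[:,:,::-1];b=cv2.imread("pics/scene0.png")[:,:,::-1]
crop(a,260,105,140,135,4.4,"topc0.png"); crop(b,230,165,150,120,5,"scc0.png")
crop(a,400,150,70,95,6,"tray0.png")
E
```

```text
(no output)
```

View pics/topc0.png

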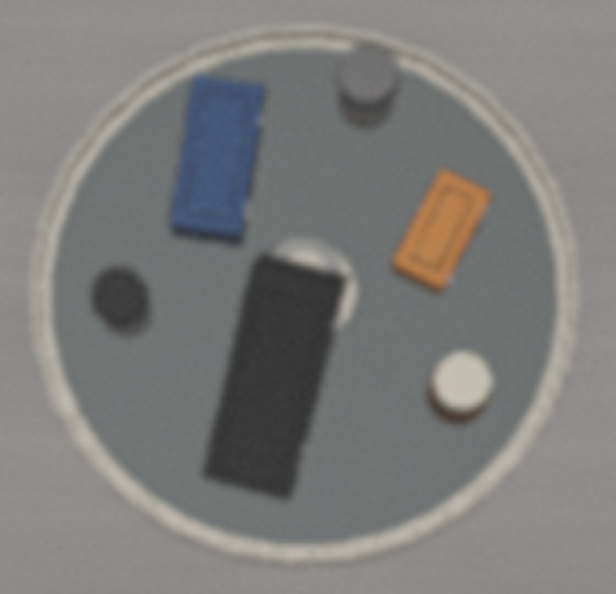

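View pics/scc0.png

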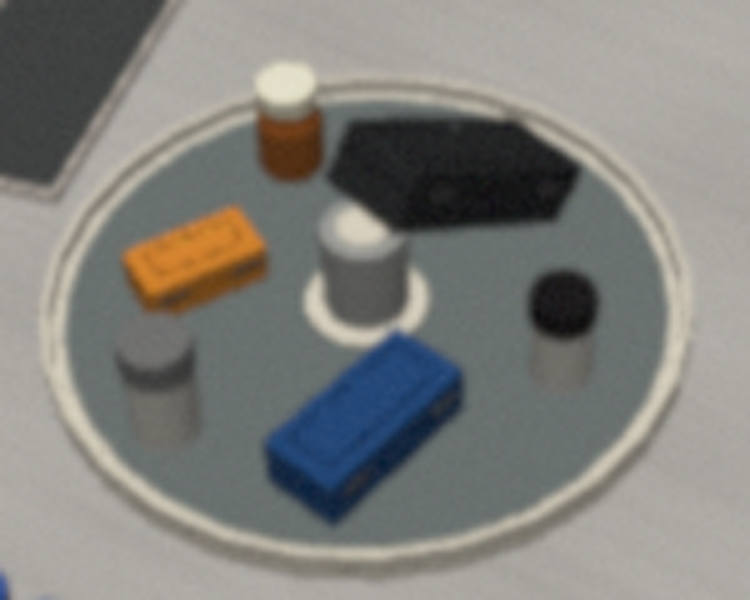

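View pics/tray0.png

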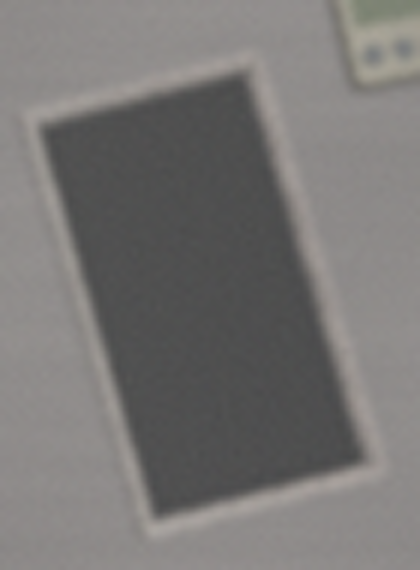

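```bash
cat > m.py <<'E'
from h import *
def masks(im):
    hsv=cv2.cvtColor(im,cv2.COLOR_RGB2HSV);H,S,V=cv2.split(hsv)
    return dict(blue=((H>100)&(H<125)&(S>110)), amber=((H>5)&(H<22)&(S>150)&(V>120)), dark=(V<75))
def comps(m):
    n,l,st,c=cv2.connectedComponentsWithStats(m.astype(np.uint8))
    return [(i,st[i],c[i]) for i in range(1,n) if st[i][4]>60],l
def rect(name,mask,z):
    cs,_=cv2.findContours(mask.astype(np.uint8),cv2.RETR_EXTERNAL,cv2.CHAIN_APPROX_NONE)
    c=max(cs,key=cv2.contourArea)[:,0,:].astype(float)
    P=ray(name,c,z)[:,:2]*1000
    (cx,cy),(w,h),a=cv2.minAreaRect(P.astype(np.float32))
    if w<h: w,h,a=h,w,a+90
    return (cx,cy),(w,h),(a+90)%180-90
E
python3 - <<'E'
from m import *
im=cv2.imread("pics/top0.png")[:,:,::-1].copy()
for k,m in masks(im).items():
    for i,st,c in comps(m)[0]: print(k,st,c.round(1))
print(ray("top",[[434,198],[421,292],[333,171],[244,275]],0.01).round(3))
E
```

```text
dark [422  47  19  18 262] [430.9  55.4]
dark [412  49  32  32 308] [423.7  71.9]
dark [406  54  38  43 252] [418.3  84.6]
dark [500  67  36   6  76] [517.   70.1]
dark [ 591  139   49  112 1961] [622.5 215.7]
dark [   0  152   51  118 3617] [ 22.4 230.1]
dark [ 307  163   31   55 1042] [321.6 190.1]
dark [281 166  12  14 121] [287.  172.7]
dark [  47  175   49  122 4813] [ 70.9 235.4]
dark [110 249  77  66 839] [142.5 279. ]
dark [232 258  25  34 320] [244.3 275.4]
dark [324 317  34  22 217] [341.9 325.9]
dark [ 303  328   46   52 1716] [325.3 355.1]
dark [186 333  34  45 138] [200.2 350.5]
dark [222 333  47  32 613] [246.2 346.8]
[[ 0.472 -0.364  0.01 ]
 [ 0.158 -0.311  0.01 ]
 [ 0.567 -0.022  0.01 ]
 [ 0.214  0.277  0.01 ]]
```

Run:
```python
from m import *
im=cv2.imread("pics/top0.png")[:,:,::-1].copy()
hsv=cv2.cvtColor(im,cv2.COLOR_RGB2HSV)
for p in [(309,140),(361,157),(322,190),(300,200),(434,198),(270,240),(244,275),(390,180)]: print(p,hsv[p[1],p[0]])
crop(im,220,165,120,120,5,"dark2.png")
```

```text
(309, 140) [108 105 119]
(361, 157) [ 15 146 183]
(322, 190) [120   9  59]
(300, 200) [ 90   7 117]
(434, 198) [120   3  81]
(270, 240) [ 20   6 137]
(244, 275) [ 0  3 75]
(390, 180) [ 19  18 157]
```

View pics/dark2.png

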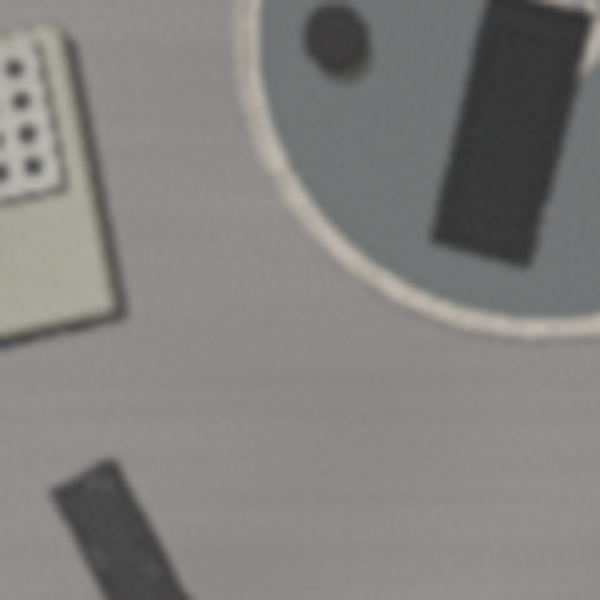

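Run:
```python
from m import *
im=cv2.imread("pics/top0.png")[:,:,::-1].copy()
for n in CI: print(n,(-CI[n]["R"].T@CI[n]["t"]).round(3))
hsv=cv2.cvtColor(im,cv2.COLOR_RGB2HSV);H,S,V=[x.astype(int) for x in cv2.split(hsv)]
win=np.zeros(V.shape,bool);win[105:240,262:398]=1
b=win&(H>100)&(H<125)&(S>55); a=win&(H>5)&(H<25)&(S>90)&(V>110); d=(V<85)&win
d[:, :300]=0
for nm,m,z in(("blue",b,.074),("amber",a,.066)):
    print(nm,m.sum(),rect("top",m,z))
# tray
w2=np.zeros(V.shape,bool);w2[150:245,400:470]=1
t=w2&(V<105)
print("tray liner",rect("top",t,.008))
cs,_=cv2.findContours(d.astype(np.uint8),0,1);c=max(cs,key=cv2.contourArea)
r=cv2.minAreaRect(c);bx=cv2.boxPoints(r);print("dark",r,bx.round(1))
q=cv2.approxPolyDP(c,6,True)[:,0];print("quad",q.tolist())
for z in(.073,.124,.163): print(z,(ray("top",bx,z)[:,:2]*1000).round(1).tolist(), (ray("top",q,z)[:,:2]*1000).round(1).tolist())
# platter face ellipse: greyish-teal region outline
f=win&(V<130)&(H>75)&(H<130)
f=(win&(V<132)).astype(np.uint8)
cs,_=cv2.findContours(f,0,1);c=max(cs,key=cv2.contourArea);hull=cv2.convexHull(c)
P=ray("top",hull[:,0].astype(float),.040)[:,:2]*1000
(cx,cy),r=cv2.minEnclosingCircle(P.astype(np.float32));print("platter",cx,cy,r, cv2.fitEllipse(P.astype(np.float32)))
vis=im.copy();vis[b]=[255,255,0];vis[a]=[0,255,255];vis[d]=[255,0,0];vis[t]=[0,255,0]
crop(vis,262,105,208,140,3.5,"mask0.png")
```

```text
scene [1.339 0.557 1.082]
top [ 0.219 -0.012  1.692]
blue 586 ((658.1605834960938, 58.33320236206055), (121.97493743896484, 55.91645812988281), -8.556373596191406)
amber 327 ((603.4244995117188, -111.37723541259766), (83.954345703125, 43.242042541503906), -26.67822265625)
tray liner ((470.85504150390625, -361.0346984863281), (229.97227478027344, 120.60626220703125), 14.885509490966797)
dark ((321.7059020996094, 190.17648315429688), (21.828205108642578, 52.3876953125), 14.03624439239502) [[304.8 212.9]
 [317.5 162.1]
 [338.6 167.4]
 [325.9 218.2]]
quad [[319, 163], [306, 212], [325, 217], [337, 168]]
0.073 [[414.6, 71.0], [584.0, 29.6], [565.8, -40.4], [397.0, 1.9]] [[581.0, 24.5], [417.6, 67.0], [401.1, 5.0], [563.8, -35.0]]
0.124 [[408.4, 68.4], [572.5, 28.3], [554.8, -39.5], [391.4, 1.4]] [[569.6, 23.4], [411.4, 64.5], [395.3, 4.4], [553.0, -34.2]]
0.163 [[403.7, 66.4], [563.7, 27.3], [546.5, -38.9], [387.1, 1.1]] [[560.9, 22.5], [406.6, 62.6], [391.0, 4.0], [544.7, -33.7]]
platter 567.2974243164062 -7.52459192276001 198.29190063476562 ((562.9931030273438, -7.778342247009277), (381.7138977050781, 390.3105773925781), 72.8519515991211)
```

View pics/mask0.png

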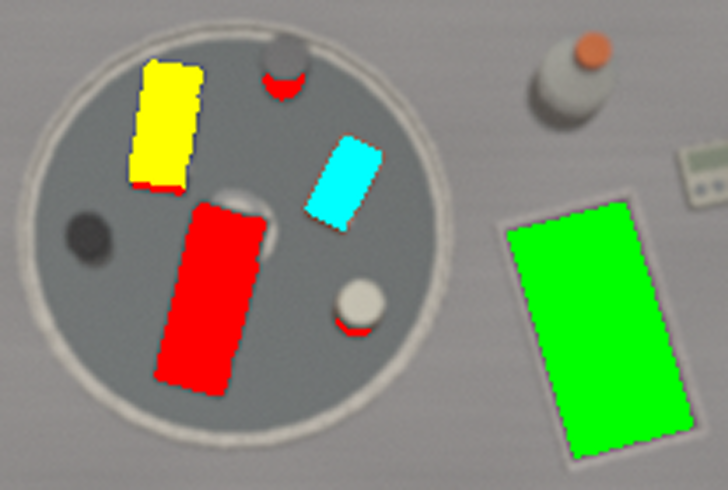

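```bash
cat > plan.py <<'E'
from h import *
from scipy.spatial.transform import Rotation as Ro, Slerp
def plan(p1,R1,n,p0=None,R0=None,dec=2):
    s=manip.state()
    p=np.array(s["tool_pos"] if p0 is None else p0,float);R=np.array(s["tool_rot"] if R0 is None else R0)
    ps=p.copy();sl=Slerp([0,1],Ro.from_matrix([R,R1]));rows=[]
    for i in range(1,n+1):
        f=i/n;pt=ps+(np.array(p1)-ps)*f;Rt=sl(f).as_matrix()
        a=np.round(R.T@(pt-p)/.06,dec);w=np.round(np.degrees(Ro.from_matrix(R.T@Rt).as_rotvec())/10,dec)
        p=p+R@a*.06;R=R@Ro.from_rotvec(np.radians(w*10)).as_matrix()
        rows.append(np.r_[a,w]+0.)
    for k in range(0,n,10): print(", ".join("%g"%v for r in rows[k:k+10] for v in r)); print()
    print("end err mm",((p-p1)*1000).round(1),"maxshift",np.abs(rows).max())
    return p,R
def down(yz):  # tool down, jaw axis (tool z) at world angle yz deg
    z=np.r_[np.cos(np.radians(yz)),np.sin(np.radians(yz)),0];x=np.r_[0,0,-1.];return np.c_[x,np.cross(z,x),z]
def tilt(ang,t): # case x heading ang deg, tilt t up; tool x=-case z, tool z=case y
    a,t=np.radians(ang),np.radians(t);d=np.r_[np.cos(a),np.sin(a),0];up=np.r_[0,0,1.]
    xc=np.cos(t)*d+np.sin(t)*up;zc=-np.sin(t)*d+np.cos(t)*up;yc=np.cross(zc,xc);return np.c_[-zc,-xc,yc]
E
python3 - <<'E'
from plan import *
R=tilt(-14.9,32);O=np.array([.4968,.0122,.079]);zc=-R[:,0]
t=O+.003*zc;pre=t+.1*zc;print(t,pre)
plan(pre,R,14)
E
```

```text
[0.4952637  0.01260878 0.08154414] [0.44405357 0.02623474 0.16634895]
0.08, -0.47, -0.39, -0.06, -0.02, -0.23, 0.09, -0.47, -0.39, -0.05, -0.01, -0.23, 0.11, -0.46, -0.4, -0.06, -0.02, -0.22, 0.13, -0.45, -0.4, -0.06, -0.02, -0.23, 0.15, -0.44, -0.41, -0.06, -0.01, -0.23, 0.16, -0.43, -0.41, -0.05, -0.02, -0.23, 0.18, -0.42, -0.42, -0.06, -0.02, -0.23, 0.19, -0.41, -0.42, -0.06, -0.02, -0.23, 0.21, -0.39, -0.43, -0.05, -0.01, -0.22, 0.22, -0.38, -0.43, -0.06, -0.02, -0.23

0.23, -0.37, -0.43, -0.06, -0.02, -0.23, 0.25, -0.36, -0.44, -0.06, -0.01, -0.23, 0.26, -0.34, -0.45, -0.05, -0.02, -0.23, 0.27, -0.33, -0.44, -0.06, -0.02, -0.23

end err mm [0.2 0.2 0.3] maxshift 0.47
```

Emit:
carry_out(
  moves=[0.08, -0.47, -0.39, -0.06, -0.02, -0.23, 0.09, -0.47, -0.39, -0.05, -0.01, -0.23, 0.11, -0.46, -0.4, -0.06, -0.02, -0.22, 0.13, -0.45, -0.4, -0.06, -0.02, -0.23, 0.15, -0.44, -0.41, -0.06, -0.01, -0.23, 0.16, -0.43, -0.41, -0.05, -0.02, -0.23, 0.18, -0.42, -0.42, -0.06, -0.02, -0.23, 0.19, -0.41, -0.42, -0.06, -0.02, -0.23, 0.21, -0.39, -0.43, -0.05, -0.01, -0.22, 0.22, -0.38, -0.43, -0.06, -0.02, -0.23],
  gripper=-1,
)

```text
time: 1.35
tool_pos: [0.3763, 0.1559, 0.1846]
tool_rot: [[0.374, -0.879, 0.296], [-0.107, 0.276, 0.955], [-0.921, -0.389, 0.009]]
contact_force: [0.9, 0.2, -0.1]
grip_width: 0.0853
```

Emit:
carry_out(
  moves=[0.23, -0.37, -0.43, -0.06, -0.02, -0.23, 0.25, -0.36, -0.44, -0.06, -0.01, -0.23, 0.26, -0.34, -0.45, -0.05, -0.02, -0.23, 0.27, -0.33, -0.44, -0.06, -0.02, -0.23, 0, 0, 0, 0, 0, 0],
)

```text
time: 1.98
tool_pos: [0.4441, 0.025, 0.1661]
tool_rot: [[0.511, -0.819, 0.261], [-0.137, 0.222, 0.965], [-0.848, -0.529, 0.001]]
contact_force: [-1.1, 0.2, -0.1]
grip_width: 0.0853
```

Run:
```python
from plan import *
im=manip.capture("scene");crop(im,200,60,220,220,3.6,"s1.png")
im=manip.capture("top");crop(im,240,100,170,140,4.4,"t1.png")
R=tilt(-14.9,32);O=np.array([.4968,.0122,.079]);zc=-R[:,0]
s=manip.state();print(s["q"].round(2),s["tool_pos"].round(4));
plan(O+.003*zc,R,8)
```

```text
[-0.03  0.08  2.25 -0.44  0.29 -0.95] [0.4443 0.0268 0.1668]
0.21, 0, 0, 0, 0, 0, 0.21, 0, 0, 0, 0, 0, 0.21, 0, 0, 0, 0, 0, 0.21, 0, -0.01, -0.01, 0, 0, 0.2, 0, 0, 0, 0, 0, 0.21, 0, 0, 0, 0, 0, 0.21, 0, 0, 0, 0.01, 0, 0.21, 0, 0, 0, 0, 0

end err mm [ 0.2 -0.   0.2] maxshift 0.21
```

View pics/s1.png

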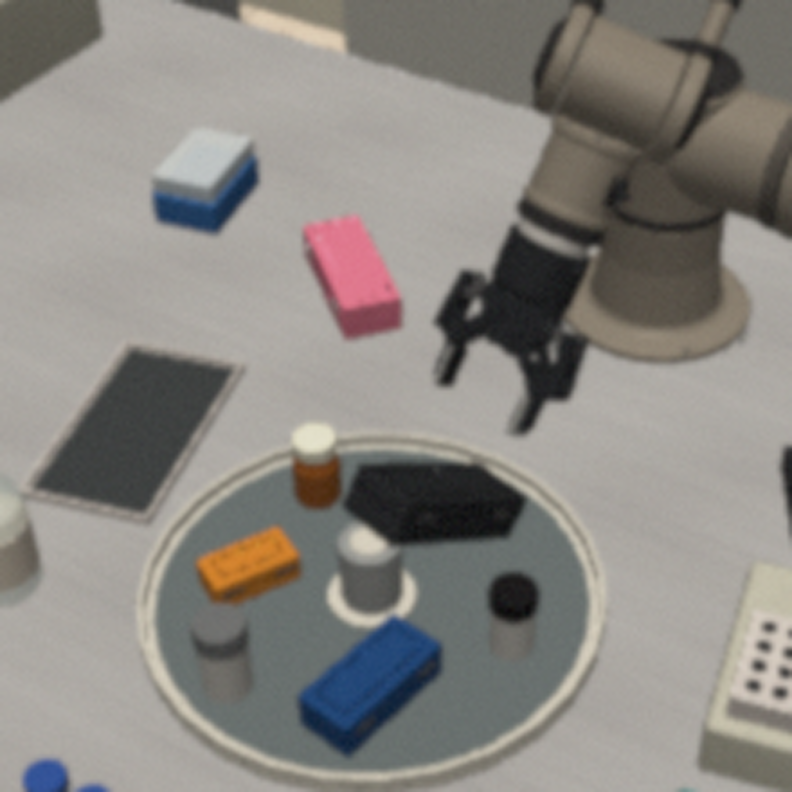

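View pics/t1.png

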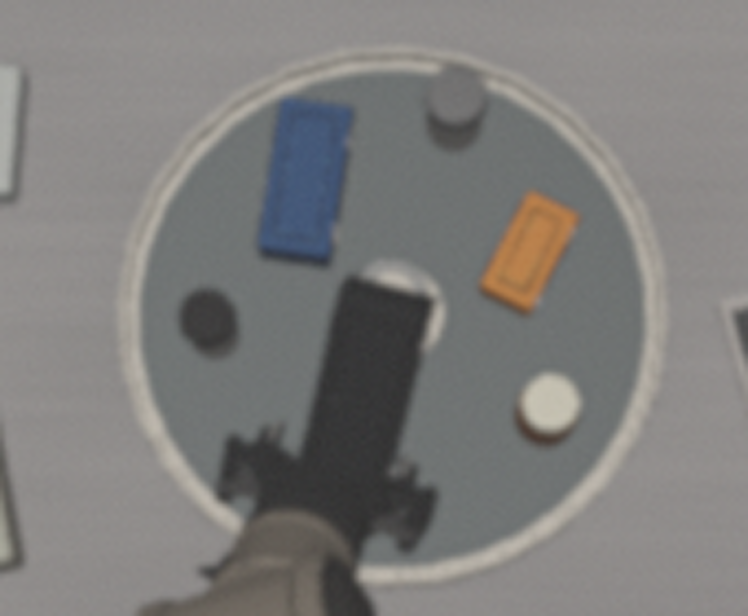

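Emit:
carry_out(
  moves=[0.21, 0, 0, 0, 0, 0, 0.21, 0, 0, 0, 0, 0],
)

```text
time: 2.33
tool_pos: [0.459, 0.028, 0.1556]
tool_rot: [[0.502, -0.825, 0.26], [-0.14, 0.219, 0.966], [-0.853, -0.521, -0.006]]
contact_force: [0.5, -0.2, -0.0]
grip_width: 0.0853
```

Run:
```python
from plan import *
s=manip.state();print(s["q"].round(3),s["tool_pos"].round(4))
```

```text
[-0.015  0.13   2.228 -0.496  0.283 -0.881] [0.459  0.028  0.1556]
```

Run:
```python
from plan import *
Rc=tilt(-14.9,32);O=np.array([.4968,.0122,.079]);zc=-Rc[:,0]
R=tilt(-14.9,24);P=O+.028*zc;T=P+.025*R[:,0];pre=T-.08*R[:,0]
print(T,pre)
p,Rr=plan(pre,R,5)
plan(T,R,8,p,Rr)
```

```text
[0.49228768 0.01340064 0.07990671] [0.46084283 0.02176746 0.15299035]
0.01, -0.01, -0.02, 0, -0.01, 0.15, 0.02, 0, -0.02, 0, 0, 0.15, 0.01, -0.01, -0.02, 0, -0.01, 0.14, 0.01, 0, -0.01, 0, -0.01, 0.15, 0.02, -0.01, -0.02, 0, -0.01, 0.15

end err mm [ 0.2  0.1 -0.2] maxshift 0.15
0.17, 0, 0, 0, 0, 0, 0.16, 0, 0, 0, 0, 0, 0.17, 0, 0, 0, 0, 0, 0.16, 0, 0, 0, 0, 0, 0.17, 0, 0, 0, 0, 0, 0.17, 0, 0, 0, 0, 0, 0.16, 0, 0, 0, 0, 0, 0.17, 0, 0, 0, 0, 0

end err mm [0.2 0.2 0. ] maxshift 0.17
```

Emit:
carry_out(
  moves=[0.01, -0.01, -0.02, 0, -0.01, 0.15, 0.02, 0, -0.02, 0, 0, 0.15, 0.01, -0.01, -0.02, 0, -0.01, 0.14, 0.01, 0, -0.01, 0, -0.01, 0.15, 0.02, -0.01, -0.02, 0, -0.01, 0.15],
)

```text
time: 2.95
tool_pos: [0.4609, 0.0217, 0.1526]
tool_rot: [[0.392, -0.883, 0.257], [-0.104, 0.235, 0.966], [-0.914, -0.406, 0.0]]
contact_force: [0.7, 0.3, -0.5]
grip_width: 0.0854
```

Run:
```python
from plan import *
Rc=tilt(-14.9,32);O=np.array([.4968,.0122,.079]);zc=-Rc[:,0]
R=tilt(-14.9,24);P=O+.028*zc;T=P+.025*R[:,0]
s=manip.state();print(s["q"].round(3),s["tool_pos"].round(4))
plan(T,R,8)
```

```text
[-0.066  0.154  2.132 -0.18   0.452 -1.231] [0.4609 0.0217 0.1526]
0.17, 0, 0, 0, 0, 0, 0.16, 0, 0, 0, 0, 0, 0.17, 0, 0, 0, 0, 0, 0.16, 0, 0, 0, 0, 0, 0.17, 0, 0, 0, 0, 0, 0.17, 0, 0, 0, 0, -0.01, 0.16, 0, 0, 0, 0, 0, 0.17, 0, 0, 0, 0, 0

end err mm [-0.1  0.  -0.2] maxshift 0.17
```

Good, well inside the ranges now. I'll approach most of the way and check the straddle.

Emit:
carry_out(
  moves=[0.17, 0, 0, 0, 0, 0, 0.16, 0, 0, 0, 0, 0, 0.17, 0, 0, 0, 0, 0, 0.16, 0, 0, 0, 0, 0, 0, 0, 0, 0, 0, 0],
)

```text
time: 3.58
tool_pos: [0.4758, 0.0168, 0.1158]
tool_rot: [[0.392, -0.883, 0.258], [-0.105, 0.236, 0.966], [-0.914, -0.405, 0.0]]
contact_force: [-0.0, 0.3, -0.0]
grip_width: 0.0853
```

Run:
```python
from plan import *
im=manip.capture("scene");crop(im,240,120,160,160,5,"s2.png")
im=manip.capture("top");crop(im,270,130,110,110,5.4,"t2.png")
s=manip.state();print(s["q"].round(3),s["tool_pos"].round(4),s["contact_force"])
```

```text
[-0.076  0.249  2.147 -0.224  0.341 -1.19 ] [0.476  0.0169 0.1166] [ 0.01165201  1.14272937 -0.13920166]
```

View pics/s2.png

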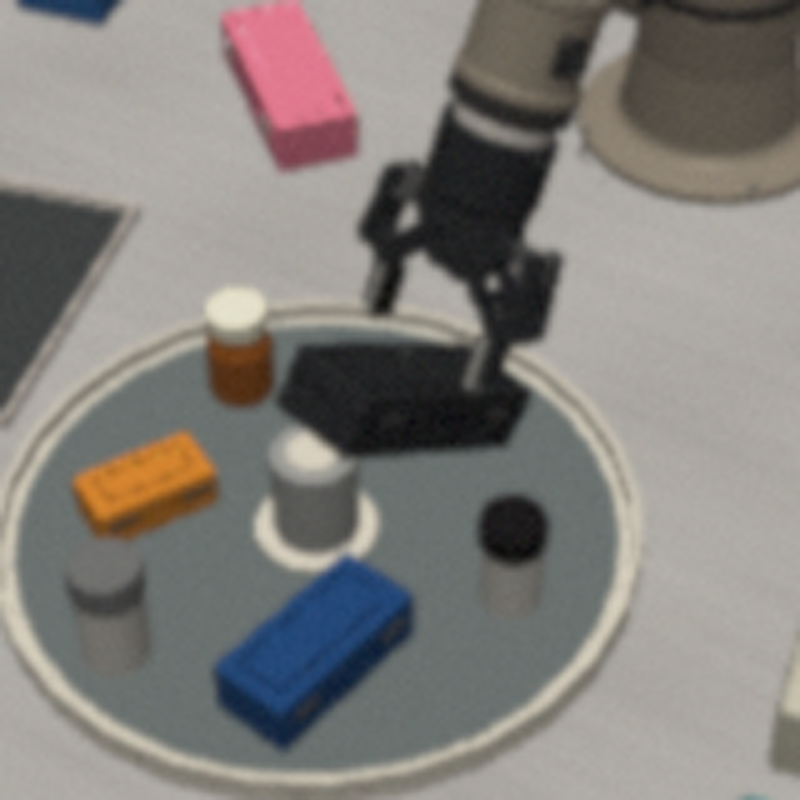

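View pics/t2.png

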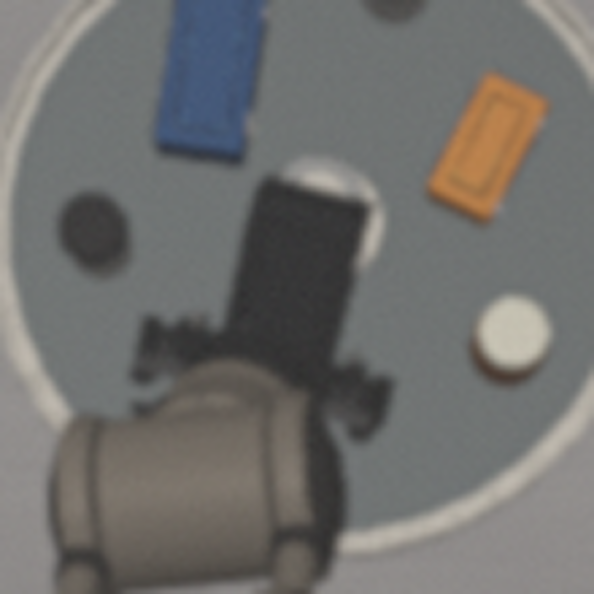

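Run:
```python
from plan import *
s=manip.state();p=s["tool_pos"];R=s["tool_rot"]
for n,(x0,y0,k) in dict(scene=(240,120,5),top=(270,130,5.4)).items():
    pts=[p-.013*R[:,0]+sg*.0425*R[:,2] for sg in(1,-1)]+[p]
    Rc=tilt(-14.9,32);O=np.array([.4968,.0122,.079])
    for X in (-85,85):
        for Y in(-34,34): pts.append(O-Rc[:,1]*X/1e3+Rc[:,2]*Y/1e3-.046*Rc[:,0])
    print(n,((proj(n,np.array(pts))-[x0,y0]+.5)*k).round(0).tolist())
```

```text
scene [[469.0, 385.0], [378.0, 320.0], [417.0, 369.0], [464.0, 339.0], [536.0, 389.0], [299.0, 341.0], [373.0, 396.0]]
top [[206.0, 326.0], [346.0, 362.0], [279.0, 338.0], [301.0, 483.0], [192.0, 454.0], [363.0, 226.0], [249.0, 197.0]]
```

Run:
```python
from plan import *
im=cv2.imread("pics/top0.png");g=cv2.GaussianBlur(cv2.cvtColor(im,cv2.COLOR_BGR2GRAY).astype(float),(3,3),.7)
Rc=tilt(-14.9,32);O=np.array([.4968,.0122,.079])
L=[];Rr=[]
for y in range(172,207):
    xc=int(round(328.0-(y-165)*.25));r=g[y]
    i=xc
    while r[i]<88:i-=1
    L.append((i+(r[i]-88)/(r[i]-r[i+1]),y))
    i=xc
    while r[i]<88:i+=1
    Rr.append((i-(r[i]-88)/(r[i]-r[i-1]),y))
L=np.array(L);Rr=np.array(Rr)
pl=np.polyfit(L[:,1],L[:,0],1);pr=np.polyfit(Rr[:,1],Rr[:,0],1)
for X in(-60,0,60):
    a,b=proj("top",[O-Rc[:,1]*X/1e3+Rc[:,2]*Y-.046*Rc[:,0] for Y in(.034,-.034)])
    print(X,"left pred-meas",a[0]-np.polyval(pl,a[1]),"right",b[0]-np.polyval(pr,b[1]))
```

```text
-60 left pred-meas -0.03903170621816798 right -0.9649567650160407
0 left pred-meas -0.2263851695942094 right -0.6878001907853104
60 left pred-meas -0.4196422344901407 right -0.40188908181204397
```

Emit:
carry_out(
  moves=[0.17, 0, -0.02, 0, 0, 0, 0.17, 0, 0, 0, 0, 0, 0.16, 0, 0, 0, 0, 0, 0.15, 0, 0, 0, 0, 0, 0, 0, 0, 0, 0, 0],
)

```text
time: 4.3
tool_pos: [0.4938, 0.0129, 0.0877]
tool_rot: [[0.383, -0.886, 0.26], [-0.106, 0.237, 0.966], [-0.917, -0.398, -0.003]]
contact_force: [0.2, -0.7, -0.3]
grip_width: 0.0852
```

Run:
```python
from plan import *
s=manip.state();print(s["q"].round(3),s["tool_pos"].round(4),s["contact_force"],s["wrist_torque"])
```

```text
[-0.081  0.337  2.129 -0.271  0.283 -1.144] [0.4938 0.0129 0.0877] [ 0.19457238 -0.70845424 -0.34456112] [0.03365747 0.22671152 0.00401934]
```

Run:
```python
from plan import *
Rc=tilt(-14.9,32);O=np.array([.4968,.0122,.079])-.001*Rc[:,2];zc=-Rc[:,0]
R=tilt(-14.9,17);P=O+.028*zc;T=P+.025*R[:,0]
print(T)
plan(T,R,6)
```

```text
[0.48926756 0.01316943 0.07883773]
0.02, 0.02, 0, 0, 0, 0.11, 0.02, 0.02, -0.01, 0, -0.01, 0.1, 0.01, 0.02, 0, 0, 0, 0.11, 0.02, 0.02, 0, -0.01, -0.01, 0.11, 0.02, 0.02, 0, 0, 0, 0.11, 0.02, 0.02, -0.01, 0, 0, 0.1

end err mm [-0.1 -0.3  0.1] maxshift 0.11
```

Emit:
carry_out(
  moves=[0.02, 0.02, 0, 0, 0, 0.11, 0.02, 0.02, -0.01, 0, -0.01, 0.1, 0.01, 0.02, 0, 0, 0, 0.11, 0.02, 0.02, 0, -0.01, -0.01, 0.11, 0.02, 0.02, 0, 0, 0, 0.11, 0.02, 0.02, -0.01, 0, 0, 0.1],
)

```text
time: 5.05
tool_pos: [0.4888, 0.0129, 0.0792]
tool_rot: [[0.282, -0.924, 0.257], [-0.076, 0.246, 0.966], [-0.956, -0.292, -0.001]]
contact_force: [-1.2, -0.1, 0.6]
grip_width: 0.0853
```

Run:
```python
from plan import *
s=manip.state();print(s["q"].round(3),s["tool_pos"].round(4),s["contact_force"],s["wrist_torque"])
im=manip.capture("scene");crop(im,240,120,160,160,5,"s3.png")
```

```text
[-0.1    0.364  2.061 -0.114  0.426 -1.314] [0.4888 0.0129 0.0792] [-1.19413563 -0.14727232  0.63848073] [ 0.0893745   0.11785119 -0.01090249]
```

View pics/s3.png

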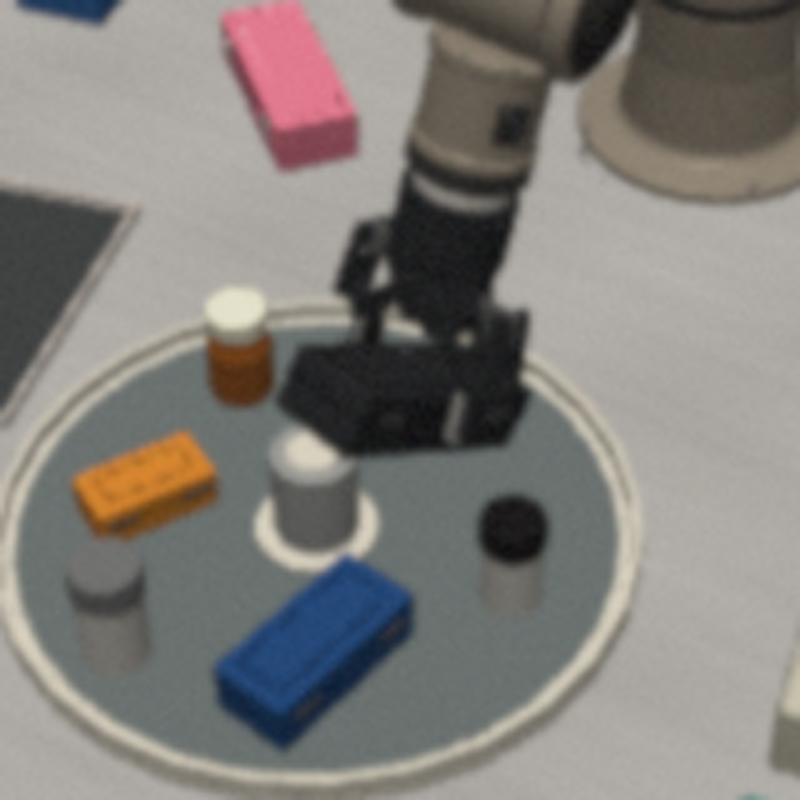

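Emit:
carry_out(
  moves=[0, 0, 0, 0, 0, 0, 0, 0, 0, 0, 0, 0, 0, 0, 0, 0, 0, 0, 0, 0, 0, 0, 0, 0],
  gripper=1,
)

```text
time: 5.6
tool_pos: [0.4887, 0.0128, 0.0795]
tool_rot: [[0.284, -0.924, 0.257], [-0.076, 0.246, 0.966], [-0.956, -0.294, -0.001]]
contact_force: [-2.1, -1.3, 5.8]
grip_width: 0.0676
```

Run:
```python
from plan import *
s=manip.state();print(s["time"],s["grip_width"],s["tool_pos"].round(4),s["contact_force"],s["wrist_torque"])
im=manip.capture("top");crop(im,250,105,160,135,5,"t3.png")
```

```text
5.6 0.06761788504761844 [0.4887 0.0128 0.0795] [-2.08809319 -1.30653935  5.83019467] [-0.24448848  0.30219424 -0.27271801]
```

View pics/t3.png

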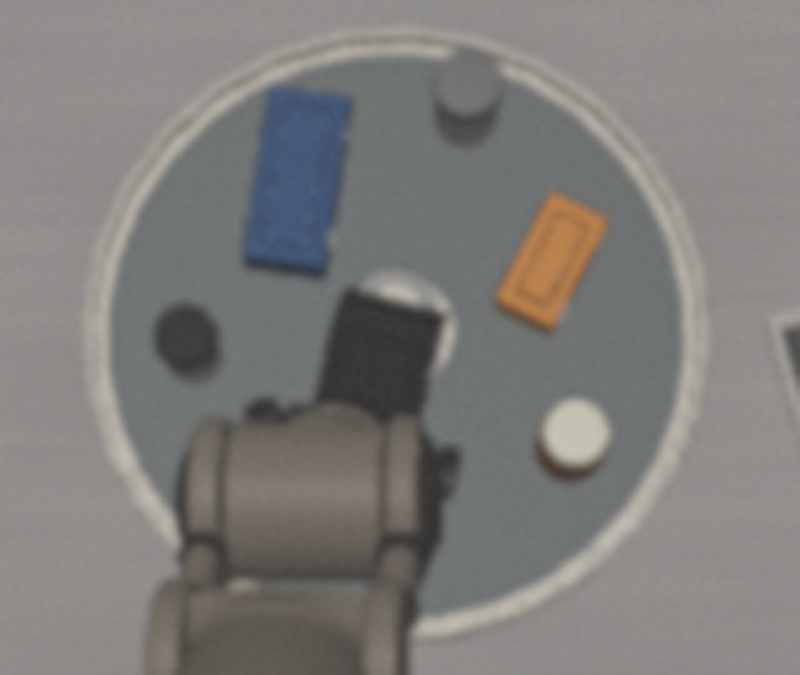

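Run:
```python
from plan import *
s=manip.state();p=s["tool_pos"];R=s["tool_rot"]
p2,R2=plan(p+[0,0,.14],R,12)
```

```text
-0.19, -0.06, 0, 0, 0, 0, -0.18, -0.05, 0, 0, 0, 0, -0.19, -0.06, 0, 0, 0, 0, -0.18, -0.06, 0, 0, 0, 0, -0.19, -0.06, 0, 0, 0, 0, -0.19, -0.05, 0, 0, 0, 0, -0.18, -0.06, 0, 0, 0, 0, -0.19, -0.06, 0, 0, 0, 0, -0.18, -0.05, 0, 0, 0, 0, -0.19, -0.06, 0, 0, 0, 0

-0.18, -0.06, 0, 0, 0, 0, -0.19, -0.06, 0, 0, 0, 0

end err mm [ 0.3 -0.   0.1] maxshift 0.19
```

Emit:
carry_out(
  moves=[-0.08, -0.03, 0, 0, 0, 0, -0.11, -0.03, 0, 0, 0, 0, -0.18, -0.05, 0, 0, 0, 0, -0.19, -0.06, 0, 0, 0, 0, -0.18, -0.06, 0, 0, 0, 0, -0.19, -0.06, 0, 0, 0, 0, -0.19, -0.05, 0, 0, 0, 0, -0.18, -0.06, 0, 0, 0, 0, -0.19, -0.06, 0, 0, 0, 0, -0.18, -0.05, 0, 0, 0, 0],
)

```text
time: 6.9
tool_pos: [0.4887, 0.013, 0.1849]
tool_rot: [[0.283, -0.924, 0.257], [-0.076, 0.246, 0.966], [-0.956, -0.293, -0.001]]
contact_force: [-0.7, -0.1, -3.3]
grip_width: 0.0672
```

Emit:
carry_out(
  moves=[-0.19, -0.06, 0, 0, 0, 0, -0.18, -0.06, 0, 0, 0, 0, -0.19, -0.06, 0, 0, 0, 0, 0, 0, 0, 0, 0, 0],
)

```text
time: 7.4
tool_pos: [0.4897, 0.0128, 0.2205]
tool_rot: [[0.285, -0.923, 0.257], [-0.076, 0.246, 0.966], [-0.955, -0.295, -0.0]]
contact_force: [-0.3, -0.1, -4.0]
grip_width: 0.0672
```

Run:
```python
from plan import *
s=manip.state();print(s["time"],s["q"].round(2),s["grip_width"],s["tool_pos"].round(4),s["contact_force"],s["wrist_torque"])
im=manip.capture("scene");crop(im,200,80,200,200,4,"s4.png")
im=manip.capture("top");crop(im,250,105,160,135,5,"t4.png")
```

```text
7.4 [-0.1   0.14  1.87 -0.06  0.83 -1.37] 0.06719924903707948 [0.4897 0.0128 0.2205] [-0.33815895 -0.1173306  -4.0108146 ] [ 0.09734258  0.32630687 -0.01591901]
```

View pics/s4.png

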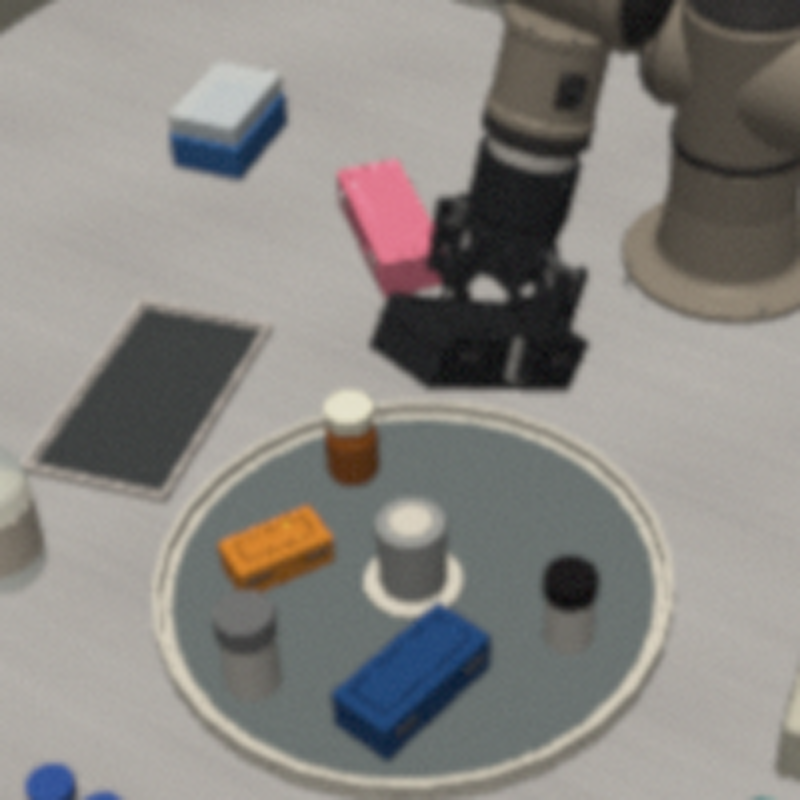

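Run:
```python
from plan import *
print("bottle cap",ray("top",[430,120],.165).round(3))
plan(np.array([.4646,-.3627,.17]),tilt(14.9,-15),16)
```

```text
bottle cap [[ 0.697 -0.327  0.165]]
0.07, -0.06, -0.38, -0.19, 0, 0.2, 0.07, -0.05, -0.39, -0.19, -0.01, 0.19, 0.07, -0.03, -0.39, -0.19, 0, 0.2, 0.07, -0.03, -0.39, -0.18, 0, 0.19, 0.06, -0.01, -0.39, -0.19, -0.01, 0.2, 0.07, -0.01, -0.39, -0.19, 0, 0.19, 0.06, 0.01, -0.39, -0.19, 0, 0.2, 0.07, 0.01, -0.39, -0.19, -0.01, 0.19, 0.06, 0.03, -0.39, -0.19, 0, 0.2, 0.07, 0.03, -0.38, -0.19, -0.01, 0.2

0.06, 0.05, -0.39, -0.18, 0, 0.19, 0.07, 0.06, -0.39, -0.19, 0, 0.2, 0.07, 0.07, -0.38, -0.19, -0.01, 0.19, 0.08, 0.08, -0.38, -0.19, 0, 0.2, 0.07, 0.08, -0.38, -0.19, 0, 0.19, 0.08, 0.1, -0.37, -0.19, -0.01, 0.2

end err mm [0.1 0.2 0. ] maxshift 0.39
```

View pics/t4.png

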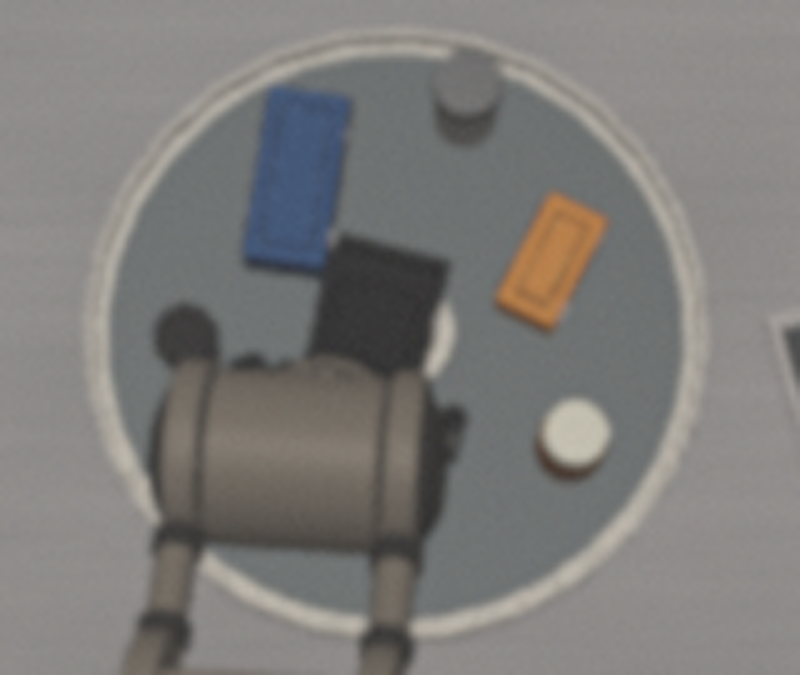

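Emit:
carry_out(
  moves=[0.07, -0.06, -0.38, -0.19, 0, 0.2, 0.07, -0.05, -0.39, -0.19, -0.01, 0.19, 0.07, -0.03, -0.39, -0.19, 0, 0.2, 0.07, -0.03, -0.39, -0.18, 0, 0.19, 0.06, -0.01, -0.39, -0.19, -0.01, 0.2, 0.07, -0.01, -0.39, -0.19, 0, 0.19, 0.06, 0.01, -0.39, -0.19, 0, 0.2, 0.07, 0.01, -0.39, -0.19, -0.01, 0.19, 0.06, 0.03, -0.39, -0.19, 0, 0.2, 0.07, 0.03, -0.38, -0.19, -0.01, 0.2],
)

```text
time: 8.75
tool_pos: [0.4741, -0.2224, 0.1876]
tool_rot: [[-0.053, -0.996, -0.067], [-0.037, -0.066, 0.997], [-0.998, 0.055, -0.033]]
contact_force: [-0.3, -1.0, -4.6]
grip_width: 0.0673
```

Emit:
carry_out(
  moves=[0.06, 0.05, -0.39, -0.18, 0, 0.19, 0.07, 0.06, -0.39, -0.19, 0, 0.2, 0.07, 0.07, -0.38, -0.19, -0.01, 0.19, 0.08, 0.08, -0.38, -0.19, 0, 0.2, 0.07, 0.08, -0.38, -0.19, 0, 0.19, 0.08, 0.1, -0.37, -0.19, -0.01, 0.2, 0, 0, 0, 0, 0, 0, 0, 0, 0, 0, 0, 0],
)

```text
time: 9.75
tool_pos: [0.4649, -0.362, 0.1695]
tool_rot: [[-0.25, -0.933, -0.257], [-0.065, -0.249, 0.966], [-0.966, 0.259, 0.002]]
contact_force: [-0.0, 0.5, -4.1]
grip_width: 0.067
```

Run:
```python
from plan import *
s=manip.state();print(s["time"],s["q"].round(2),s["grip_width"],s["tool_pos"].round(4),s["contact_force"],s["wrist_torque"])
im=manip.capture("scene");crop(im,160,60,160,150,5,"s5.png");cv2.imwrite("pics/sf5.png",im[:,:,::-1])
im=manip.capture("top");crop(im,380,120,120,120,5,"t5.png")
```

```text
9.75 [-0.68  0.61  1.28 -0.21  1.41 -2.46] 0.06698787295549583 [ 0.4649 -0.362   0.1695] [-0.04052454  0.49416915 -4.10306029] [ 0.09884641 -0.26619943  0.01433893]
```

View pics/s5.png

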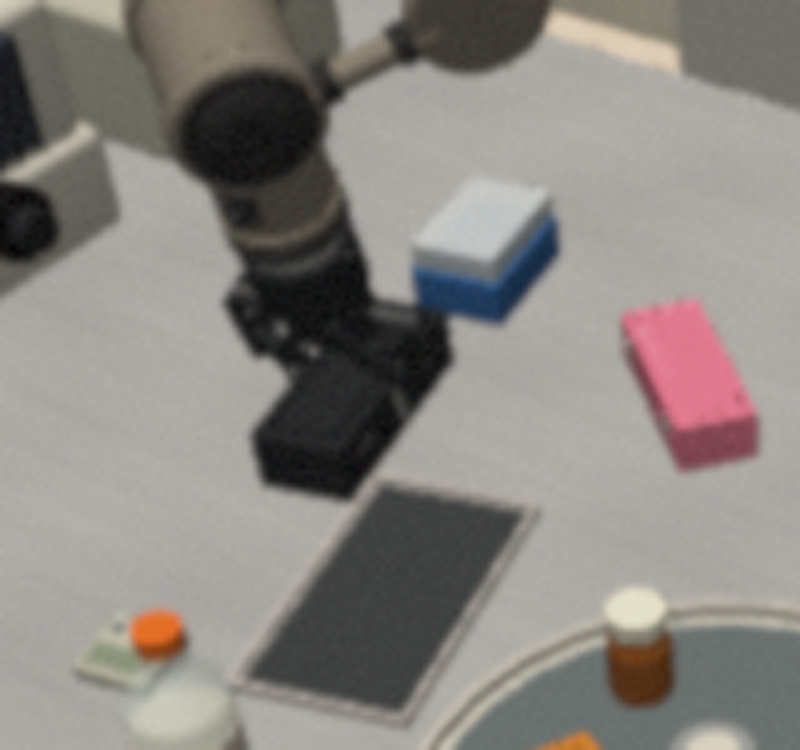

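View pics/t5.png

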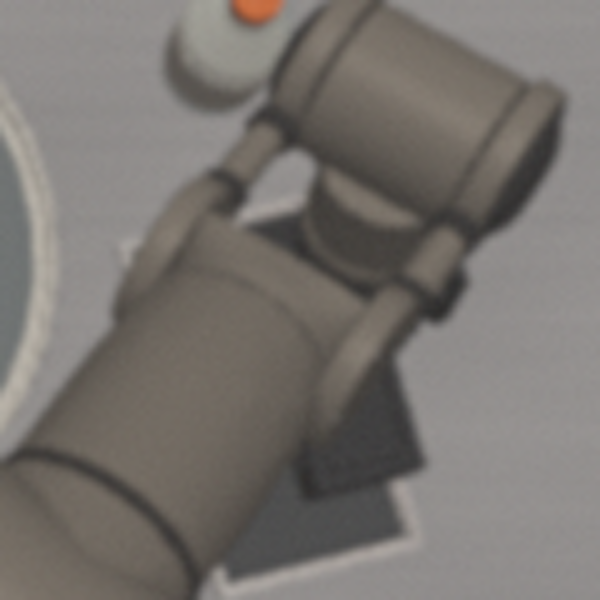

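```bash
cat >> plan.py <<'E'
def corners(O,yaw,tl,dims):
    R=tilt(yaw,tl);X=-R[:,1];Y=R[:,2];Z=-R[:,0];l,w,h=dims
    return np.array([O+X*sx*l/2+Y*sy*w/2+Z*z for z in(0,h) for sx,sy in((1,1),(1,-1),(-1,-1),(-1,1))])
def overlay(im,x0,y0,w,h,k,name,Cs,cam):
    o=cv2.resize(im[y0:y0+h,x0:x0+w,::-1],None,fx=k,fy=k,interpolation=cv2.INTER_CUBIC)
    for C in Cs:
        q=((proj(cam,C)-[x0,y0]+.5)*k).astype(int)
        for i in range(4):
            for a,b in((i,(i+1)%4),(4+i,4+(i+1)%4),(i,i+4)): cv2.line(o,tuple(map(int,q[a])),tuple(map(int,q[b])),(0,255,255),1)
    cv2.imwrite("pics/"+name,o)
E
python3 - <<'E'
from plan import *
s=manip.state();T=s["tool_pos"];R=s["tool_rot"]
Rc=R@Ro.from_rotvec([0,0,np.radians(15)]).as_matrix()
O=T-.025*R[:,0]-.028*np.r_[0,0,1];print(O)
im=cv2.imread("pics/sf5.png")[:,:,::-1]
overlay(im,200,100,60,65,10,"ov5.png",[corners(O,14.9,0,(.17,.068,.046))],"scene")
E
```

```text
[ 0.47129075 -0.36019144  0.16634004]
```

View pics/ov5.png

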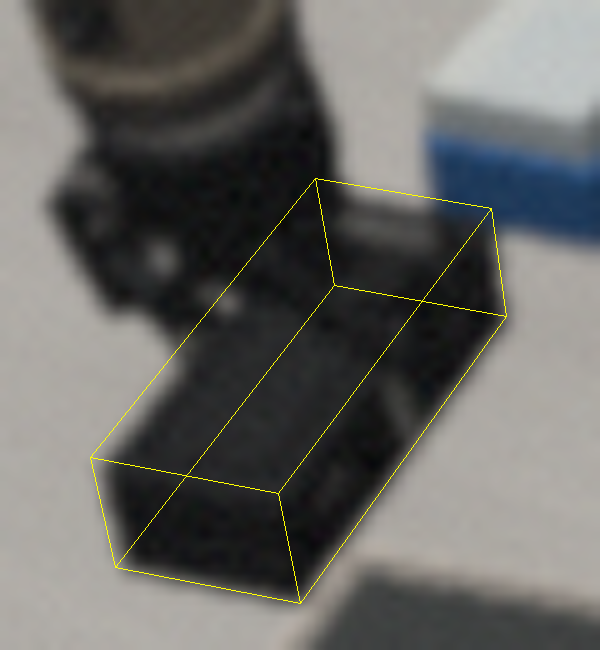

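Emit:
carry_out(
  moves=[0.21, -0.06, 0, 0, 0, 0, 0.21, -0.06, 0, 0, 0, 0, 0.21, -0.05, 0, 0, 0, 0, 0.21, -0.06, 0, 0, 0, 0, 0.21, -0.06, 0, 0, 0, 0, 0.21, -0.05, 0, 0, 0, 0, 0.21, -0.06, 0, 0, 0, 0, 0.21, -0.06, 0, 0, 0, 0, 0.21, -0.05, 0, 0, 0, 0, 0.21, -0.06, 0, 0, 0, 0],
)

```text
time: 11.1
tool_pos: [0.4654, -0.3624, 0.0388]
tool_rot: [[-0.25, -0.933, -0.257], [-0.066, -0.249, 0.966], [-0.966, 0.259, 0.0]]
contact_force: [0.3, -0.4, -3.9]
grip_width: 0.0671
```

Emit:
carry_out(
  moves=[0.18, -0.05, 0, 0, 0, 0, 0.15, -0.04, 0, 0, 0, 0, 0, 0, 0, 0, 0, 0, 0, 0, 0, 0, 0, 0],
)

```text
time: 11.6
tool_pos: [0.4657, -0.3625, 0.0195]
tool_rot: [[-0.249, -0.934, -0.257], [-0.067, -0.249, 0.966], [-0.966, 0.258, -0.0]]
contact_force: [0.3, 0.2, -3.7]
grip_width: 0.0674
```

Run:
```python
from plan import *
s=manip.state();print(s["time"],s["q"].round(2),s["grip_width"],s["tool_pos"].round(4),s["contact_force"],s["wrist_torque"])
T=s["tool_pos"];R=s["tool_rot"];print(R.round(3))
O=T-.025*R[:,0]-.028*np.r_[0,0,1];print(O)
im=manip.capture("scene")
overlay(im,190,130,80,75,9,"ov6.png",[corners(O,14.9,0,(.17,.068,.046))],"scene")
```

```text
11.6 [-0.68  0.78  1.41 -0.23  1.11 -2.39] 0.06739879997224972 [ 0.4657 -0.3625  0.0195] [ 0.31305415  0.17285684 -3.68468829] [ 0.13379541 -0.28712833 -0.00445512]
[[-0.249 -0.934 -0.257]
 [-0.067 -0.249  0.966]
 [-0.966  0.258 -0.   ]]
[ 0.47193987 -0.36088146  0.01564671]
```

View pics/ov6.png

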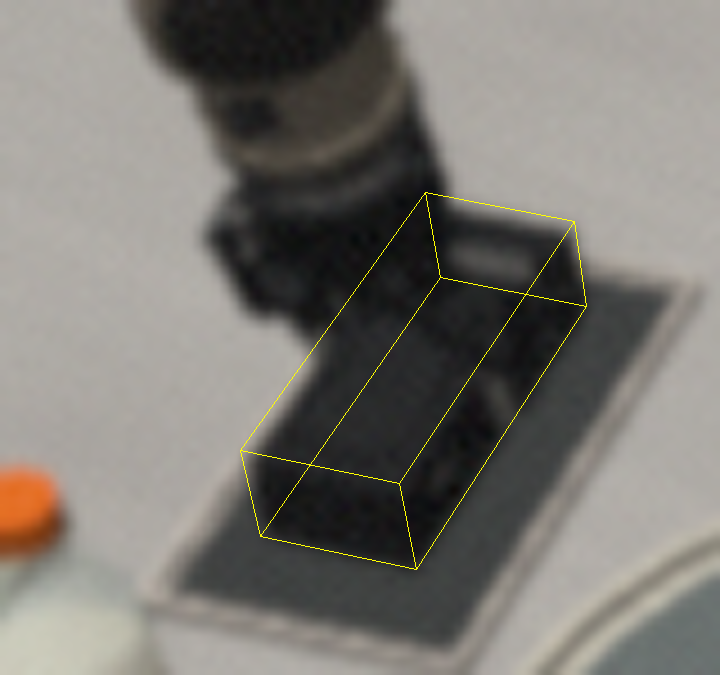

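Emit:
carry_out(
  moves=[0.03, -0.01, 0, 0, 0, 0, 0.03, -0.01, 0, 0, 0, 0, 0.03, -0.01, 0, 0, 0, 0, 0.03, 0, 0, 0, 0, 0, 0, 0, 0, 0, 0, 0],
)

```text
time: 12.28
tool_pos: [0.4652, -0.3623, 0.0115]
tool_rot: [[-0.25, -0.933, -0.257], [-0.066, -0.249, 0.966], [-0.966, 0.259, 0.001]]
contact_force: [0.5, -0.1, -4.1]
grip_width: 0.0671
```

Emit:
carry_out(
  moves=[0.02, -0.01, 0, 0, 0, 0, 0.02, 0, 0, 0, 0, 0, 0, 0, 0, 0, 0, 0],
)

```text
time: 12.65
tool_pos: [0.4656, -0.3624, 0.0101]
tool_rot: [[-0.249, -0.934, -0.257], [-0.067, -0.249, 0.966], [-0.966, 0.258, -0.0]]
contact_force: [-0.1, 1.8, 4.4]
grip_width: 0.0674
```

Emit:
carry_out(
  moves=[0.01, 0, 0, 0, 0, 0, 0, 0, 0, 0, 0, 0],
)

```text
time: 12.9
tool_pos: [0.4656, -0.3624, 0.0101]
tool_rot: [[-0.249, -0.934, -0.257], [-0.067, -0.249, 0.966], [-0.966, 0.258, -0.0]]
contact_force: [0.4, 2.3, 9.0]
grip_width: 0.0672
```

Run:
```python
from plan import *
s=manip.state();print(s["time"],s["grip_width"],s["tool_pos"].round(4),s["contact_force"],s["wrist_torque"])
T=s["tool_pos"];R=s["tool_rot"]
O=T-.025*R[:,0]-.028*np.r_[0,0,1];print(O);O[2]=.004
im=manip.capture("scene")
overlay(im,190,130,80,75,9,"ov7.png",[corners(O,14.9,0,(.17,.068,.046))],"scene")
```

```text
12.9 0.06720572769643181 [ 0.4656 -0.3624  0.0101] [0.44940236 2.32637227 8.99309579] [ 0.85475517  0.07977805 -0.07513961]
[ 0.4718599  -0.36073241  0.0062058 ]
```

View pics/ov7.png

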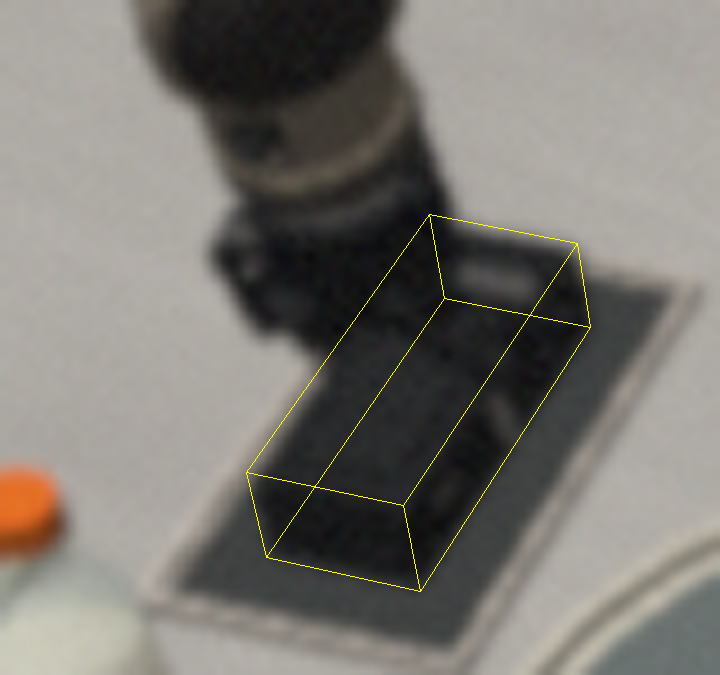

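Emit:
carry_out(
  moves=[-0.01, 0, 0, 0, 0, 0, 0, 0, 0, 0, 0, 0],
)

```text
time: 13.2
tool_pos: [0.4656, -0.3624, 0.01]
tool_rot: [[-0.249, -0.934, -0.257], [-0.067, -0.249, 0.966], [-0.966, 0.258, -0.0]]
contact_force: [-1.2, 2.4, 6.4]
grip_width: 0.0674
```

Emit:
carry_out(
  moves=[0, 0, 0, 0, 0, 0, 0, 0, 0, 0, 0, 0, 0, 0, 0, 0, 0, 0, 0, 0, 0, 0, 0, 0],
  gripper=-1,
)

```text
time: 13.7
tool_pos: [0.4652, -0.3624, 0.0091]
tool_rot: [[-0.25, -0.933, -0.257], [-0.066, -0.249, 0.966], [-0.966, 0.259, 0.001]]
contact_force: [0.2, 1.1, -0.3]
grip_width: 0.0855
```

Run:
```python
from plan import *
s=manip.state();print(s["time"],s["grip_width"],s["tool_pos"].round(4),s["contact_force"],s["wrist_torque"])
T=s["tool_pos"];R=s["tool_rot"]
plan(T-.12*R[:,0],R,6)
```

```text
13.7 0.08546059099339791 [ 0.4652 -0.3624  0.0091] [ 0.19241778  1.07162146 -0.30740029] [ 0.03200503 -0.04238316  0.02096889]
-0.33, 0, 0, 0, 0, 0, -0.34, 0, 0, 0, 0, 0, -0.33, 0, 0, 0, 0, 0, -0.33, 0, 0, 0, 0, 0, -0.34, 0, 0, 0, 0, 0, -0.33, 0, 0, 0, 0, 0

end err mm [-0. -0.  0.] maxshift 0.34
```

Emit:
carry_out(
  moves=[-0.1, 0, 0, 0, 0, 0, -0.25, 0, 0, 0, 0, 0, -0.33, 0, 0, 0, 0, 0, -0.33, 0, 0, 0, 0, 0, -0.34, 0, 0, 0, 0, 0, -0.5, 0, 0, 0, 0, 0, -0.5, 0, 0, 0, 0, 0],
)

```text
time: 14.58
tool_pos: [0.5011, -0.3529, 0.1476]
tool_rot: [[-0.249, -0.934, -0.258], [-0.067, -0.249, 0.966], [-0.966, 0.258, -0.0]]
contact_force: [0.1, -0.4, -0.6]
grip_width: 0.0853
```

```bash
cat > look.py <<'E'
from m import *
def look(tag):
    im=manip.capture("top");cv2.imwrite(f"pics/{tag}.png",im[:,:,::-1])
    hsv=cv2.cvtColor(im,cv2.COLOR_RGB2HSV);H,S,V=[x.astype(int) for x in cv2.split(hsv)]
    win=np.zeros(V.shape,bool);win[105:240,262:398]=1
    b=win&(H>100)&(H<125)&(S>55); a=win&(H>5)&(H<25)&(S>90)&(V>110)
    for nm,m,z in(("blue",b,.074),("amber",a,.066)):
        try: print(nm,m.sum(),rect("top",m,z))
        except Exception as e: print(nm,e)
    return im
E
python3 - <<'E'
from look import *
im=look("top8");crop(im,260,100,240,150,3.3,"t8.png")
im=manip.capture("scene");crop(im,150,60,220,220,3.6,"s8.png")
s=manip.state();print(s["time"],s["tool_pos"].round(4),s["tool_rot"].round(3))
E
```

```text
blue 586 ((658.4482421875, 58.28746032714844), (122.28045654296875, 55.48258972167969), -8.921165466308594)
amber 329 ((602.8121948242188, -111.0564956665039), (85.3367919921875, 43.26538848876953), -26.678203582763672)
14.675 [ 0.5029 -0.3538  0.1501] [[-0.243 -0.935 -0.258]
 [-0.071 -0.248  0.966]
 [-0.967  0.254 -0.006]]
```

View pics/t8.png

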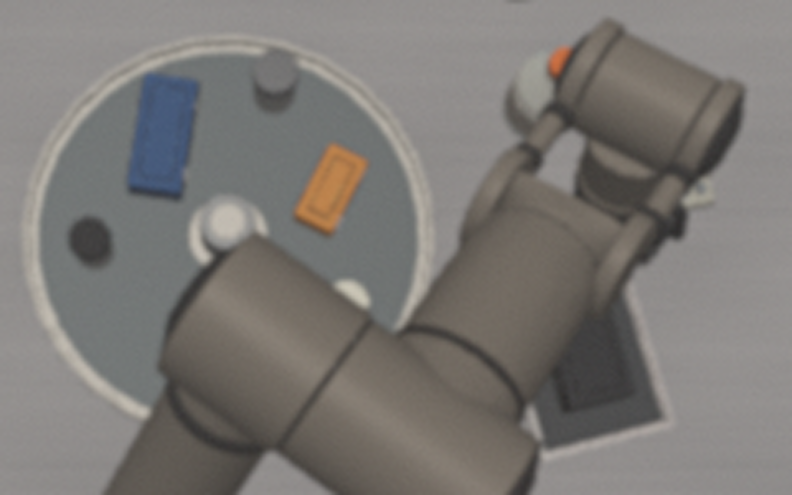

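View pics/s8.png

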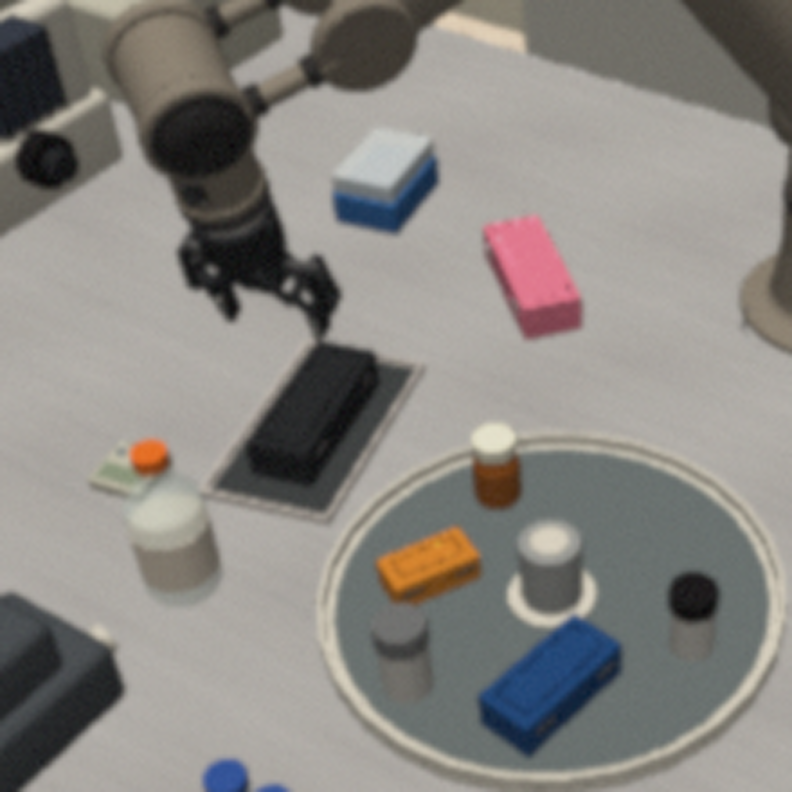

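Run:
```python
from plan import *
p,R=plan(np.array([.49,-.30,.22]),tilt(6,-10),4)
p,R=plan(np.array([.6583,.0583,.17]),down(81.25),12,p,R)
```

```text
-0.28, 0.07, 0.23, 0.22, -0.06, -0.12, -0.29, 0.07, 0.23, 0.21, -0.05, -0.11, -0.28, 0.07, 0.23, 0.22, -0.06, -0.12, -0.28, 0.08, 0.23, 0.22, -0.06, -0.12

end err mm [-0.   0.2 -0.2] maxshift 0.29
0.02, -0.29, 0.47, 0.12, -0.01, -0.08, 0.02, -0.28, 0.48, 0.12, -0.01, -0.09, 0.03, -0.28, 0.48, 0.13, -0.01, -0.08, 0.04, -0.26, 0.49, 0.12, -0.01, -0.08, 0.04, -0.24, 0.49, 0.12, -0.01, -0.08, 0.04, -0.24, 0.5, 0.12, -0.01, -0.09, 0.05, -0.23, 0.5, 0.13, -0.01, -0.08, 0.05, -0.21, 0.51, 0.12, -0.01, -0.08, 0.05, -0.21, 0.51, 0.12, -0.01, -0.08, 0.06, -0.19, 0.52, 0.13, -0.01, -0.08

0.06, -0.18, 0.52, 0.12, -0.01, -0.09, 0.07, -0.17, 0.52, 0.12, -0.01, -0.08

end err mm [ 0.2 -0.1 -0.1] maxshift 0.52
```

Emit:
carry_out(
  moves=[-0.28, 0.07, 0.23, 0.22, -0.06, -0.12, -0.29, 0.07, 0.23, 0.21, -0.05, -0.11, -0.28, 0.07, 0.23, 0.22, -0.06, -0.12, -0.28, 0.08, 0.23, 0.22, -0.06, -0.12, 0.02, -0.29, 0.47, 0.12, -0.01, -0.08, 0.02, -0.28, 0.48, 0.12, -0.01, -0.09, 0.03, -0.28, 0.48, 0.13, -0.01, -0.08, 0.04, -0.26, 0.49, 0.12, -0.01, -0.08, 0.04, -0.24, 0.49, 0.12, -0.01, -0.08, 0.04, -0.24, 0.5, 0.12, -0.01, -0.09],
)

```text
time: 15.92
tool_pos: [0.5722, -0.1188, 0.1912]
tool_rot: [[-0.092, -0.995, 0.026], [0.002, 0.026, 1.0], [-0.996, 0.092, -0.0]]
contact_force: [0.5, 0.8, -0.4]
grip_width: 0.0849
```

Emit:
carry_out(
  moves=[0.05, -0.23, 0.5, 0.13, -0.01, -0.08, 0.05, -0.21, 0.51, 0.12, -0.01, -0.08, 0.05, -0.21, 0.51, 0.12, -0.01, -0.08, 0.06, -0.19, 0.52, 0.13, -0.01, -0.08, 0.06, -0.18, 0.52, 0.12, -0.01, -0.09, 0.07, -0.17, 0.52, 0.12, -0.01, -0.08, 0, 0, 0, 0, 0, 0],
)

```text
time: 16.8
tool_pos: [0.6564, 0.0611, 0.166]
tool_rot: [[-0.007, -0.989, 0.151], [0.005, 0.151, 0.989], [-1.0, 0.008, 0.004]]
contact_force: [-0.4, 0.1, 0.3]
grip_width: 0.0856
```

Run:
```python
from plan import *
s=manip.state();print(s["time"],s["q"].round(2),s["tool_pos"].round(4),s["contact_force"])
im=manip.capture("top");cv2.imwrite("pics/top9.png",im[:,:,::-1]);crop(im,260,100,220,150,3.5,"t9.png")
plan(np.array([.6583,.0583,.037]),down(81.25),9)
g=cv2.cvtColor(im,cv2.COLOR_RGB2HSV)[:,:,2];print(g[180:215:5,425:450:3])
```

```text
16.8 [-0.03  0.64  1.2   0.01  1.3  -1.45] [0.6564 0.0611 0.166 ] [-0.39151138  0.05136941  0.31722272]
0.24, -0.01, 0, 0, 0, -0.01, 0.24, 0, -0.01, 0, 0, 0, 0.24, -0.01, 0, 0, 0.01, -0.01, 0.24, 0, 0, 0, 0, 0, 0.24, -0.01, 0, 0, 0, -0.01, 0.24, 0, 0, 0, 0, 0, 0.24, -0.01, -0.01, 0, 0, -0.01, 0.23, 0, 0, 0, 0.01, 0, 0.24, -0.01, 0, 0, 0, -0.01

end err mm [0.2 0.  0.2] maxshift 0.24
[[ 67  69  68  68  67  69  80 112 160]
 [ 65  69  70  69  67  66  78  83 143]
 [ 66  67  69  68  68  65  69  80 112]
 [ 64  65  69  68  68  67  63  77  81]
 [ 56  68  68  68  67  68  65  67  79]
 [ 61  66  66  68  70  68  67  66  76]
 [ 74  57  70  68  68  69  69  67  68]]
```

View pics/t9.png

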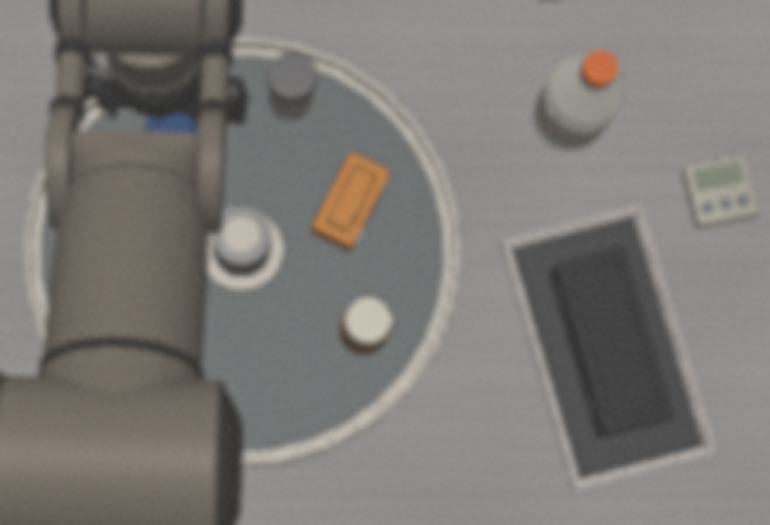

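Emit:
carry_out(
  moves=[0.2, 0, 0, 0, 0, 0, 0.2, 0, 0, 0, 0, 0, 0, 0, 0, 0, 0, 0],
)

```text
time: 17.23
tool_pos: [0.6554, 0.0581, 0.1404]
tool_rot: [[-0.01, -0.988, 0.154], [0.004, 0.154, 0.988], [-1.0, 0.011, 0.003]]
contact_force: [-0.5, 0.8, -1.2]
grip_width: 0.0852
```

Run:
```python
from plan import *
from m import rect
s=manip.state();print(s["time"],s["tool_pos"].round(4),s["contact_force"])
im=cv2.imread("pics/top9.png")
g=cv2.GaussianBlur(cv2.cvtColor(im,cv2.COLOR_BGR2GRAY),(5,5),1.2)
print(np.median(g[165:175,412:416]),np.median(g[190:205,432:440]))
m=np.zeros(g.shape,bool);m[160:240,405:465]=g[160:240,405:465]<73.5
m=cv2.morphologyEx(m.astype(np.uint8),cv2.MORPH_OPEN,np.ones((3,3)))
print(rect("top",m,.050))
v=im[:,:,::-1].copy();v[m>0]=[0,255,0];crop(v,400,150,75,95,6,"lid9.png")
plan(np.array([.6583,.0583,.037]),down(81.25),7)
```

```text
17.225 [0.6554 0.0581 0.1404] [-0.47960962  0.79038458 -1.15256921]
99.5 67.0
((467.66021728515625, -355.315673828125), (173.3467254638672, 80.56340026855469), 14.521217346191406)
0.25, -0.01, 0, 0, 0, -0.01, 0.24, -0.01, 0, 0, 0, -0.01, 0.25, -0.01, 0, -0.01, 0.01, -0.01, 0.24, 0, 0, 0, 0, -0.01, 0.25, -0.01, 0, 0, 0, 0, 0.25, -0.01, 0.01, 0, 0, -0.01, 0.24, -0.01, 0, 0, 0.01, -0.01

end err mm [0.2 0.1 0.2] maxshift 0.25
```

View pics/lid9.png

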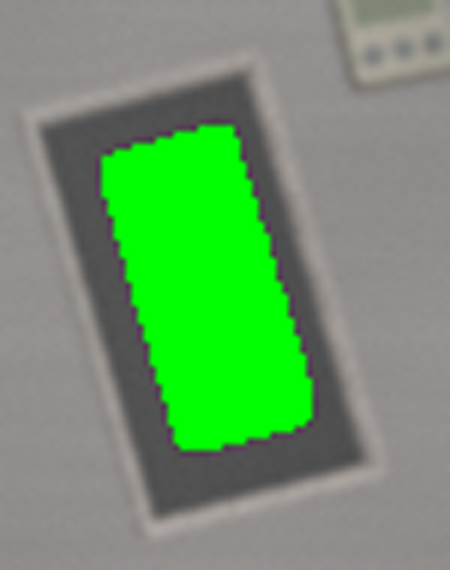

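Emit:
carry_out(
  moves=[0.25, -0.01, 0, 0, 0, -0.01, 0.24, -0.01, 0, 0, 0, -0.01, 0.25, -0.01, 0, -0.01, 0.01, -0.01, 0.24, 0, 0, 0, 0, -0.01, 0.25, -0.01, 0, 0, 0, 0, 0, 0, 0, 0, 0, 0],
)

```text
time: 17.98
tool_pos: [0.6577, 0.0588, 0.0665]
tool_rot: [[-0.003, -0.988, 0.151], [0.002, 0.151, 0.988], [-1.0, 0.003, 0.001]]
contact_force: [0.2, 0.6, 0.4]
grip_width: 0.0856
```

Run:
```python
from plan import *
s=manip.state();print(s["time"],s["tool_pos"].round(4),s["contact_force"])
plan(np.array([.6583,.0583,.037]),down(81.25),4)
im=manip.capture("scene");crop(im,260,165,110,110,6,"s10.png")
```

```text
17.975 [0.6577 0.0588 0.0665] [0.19119737 0.56768496 0.36698151]
0.12, 0, 0, 0, 0, 0, 0.13, -0.01, 0, 0, 0, -0.01, 0.12, 0, -0.01, 0, 0, 0, 0.12, 0, 0, 0, 0.01, -0.01

end err mm [-0.2 -0.2  0.1] maxshift 0.13
```

View pics/s10.png

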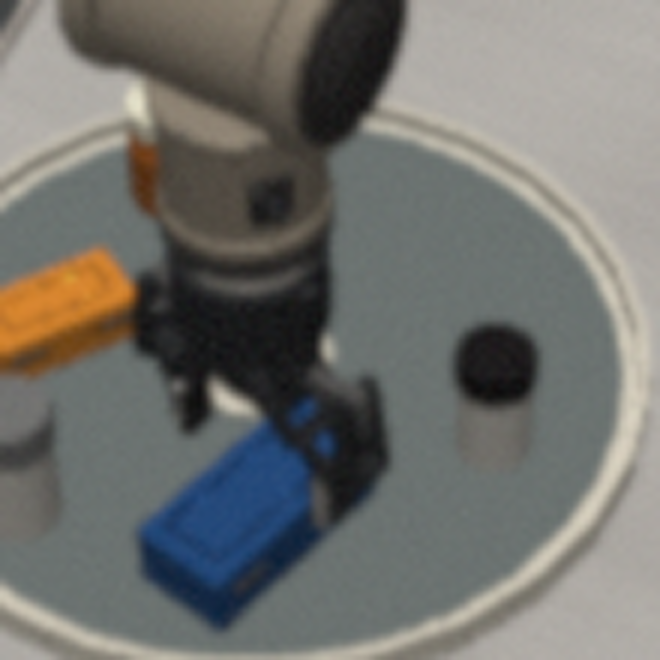

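Run:
```python
from plan import *
s=manip.state();R=s["tool_rot"];T=s["tool_pos"]
C=corners(np.array([.6583,.0583,.034]),-8.75,0,(.12,.056,.04))
im=manip.capture("scene")
t=T+.0425*R[:,2]-.013*R[:,0]
F=np.array([t+R[:,1]*a+R[:,2]*b-R[:,0]*c for c in(0,.03) for a,b in((-.011,0),(.011,0),(.011,.014),(-.011,.014))])
overlay(im,260,165,110,110,7,"s11.png",[C,F],"scene")
```

```text
(no output)
```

View pics/s11.png

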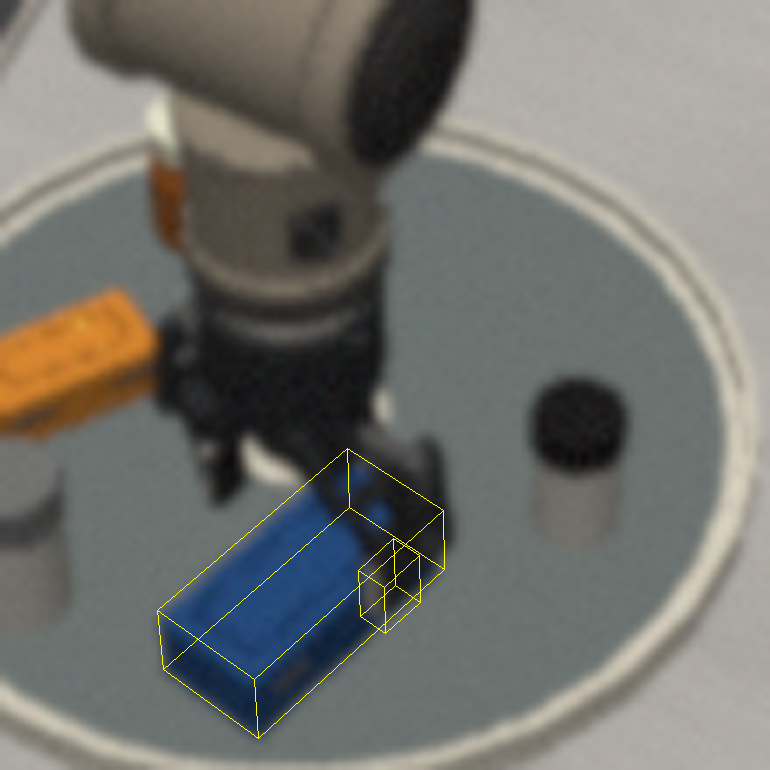

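Emit:
carry_out(
  moves=[0.12, 0, 0, 0, 0, 0, 0.13, -0.01, 0, 0, 0, -0.01, 0.12, 0, -0.01, 0, 0, 0, 0.12, 0, 0, 0, 0.01, 0, 0, 0, 0, 0, 0, 0],
)

```text
time: 18.7
tool_pos: [0.6586, 0.0581, 0.038]
tool_rot: [[-0.0, -0.988, 0.151], [-0.0, 0.151, 0.988], [-1.0, 0.0, -0.0]]
contact_force: [-0.1, -0.3, -0.1]
grip_width: 0.0856
```

Emit:
carry_out(
  moves=[0, 0, 0, 0, 0, 0, 0, 0, 0, 0, 0, 0, 0, 0, 0, 0, 0, 0, 0, 0, 0, 0, 0, 0, 0, 0, 0, 0, 0, 0],
  gripper=1,
)

```text
time: 19.32
tool_pos: [0.6596, 0.0581, 0.0396]
tool_rot: [[0.003, -0.988, 0.151], [-0.0, 0.151, 0.988], [-1.0, -0.003, -0.0]]
contact_force: [-0.0, 0.7, 6.0]
grip_width: 0.0555
```

Run:
```python
from plan import *
s=manip.state();print(s["time"],s["tool_pos"].round(4),s["contact_force"],s["grip_width"])
im=manip.capture("scene");crop(im,230,165,140,120,5.5,"s12.png")
plan(s["tool_pos"]+[0,0,.13],down(81.25),9)
```

```text
19.325 [0.6596 0.0581 0.0396] [-0.04161966  0.74072459  6.00518262] 0.05545500922514548
-0.24, 0, 0, 0, 0, 0, -0.24, 0, 0, 0, 0, 0, -0.24, 0, 0, 0, 0, 0.01, -0.24, 0, 0, 0, 0, 0, -0.24, 0, 0, 0, 0, 0, -0.24, 0, 0, 0, 0, 0, -0.25, 0, 0, 0, 0, 0, -0.24, 0, 0, 0, 0, 0, -0.24, 0, 0, 0, 0, 0.01

end err mm [-0.2  0.   0.2] maxshift 0.25
```

View pics/s12.png

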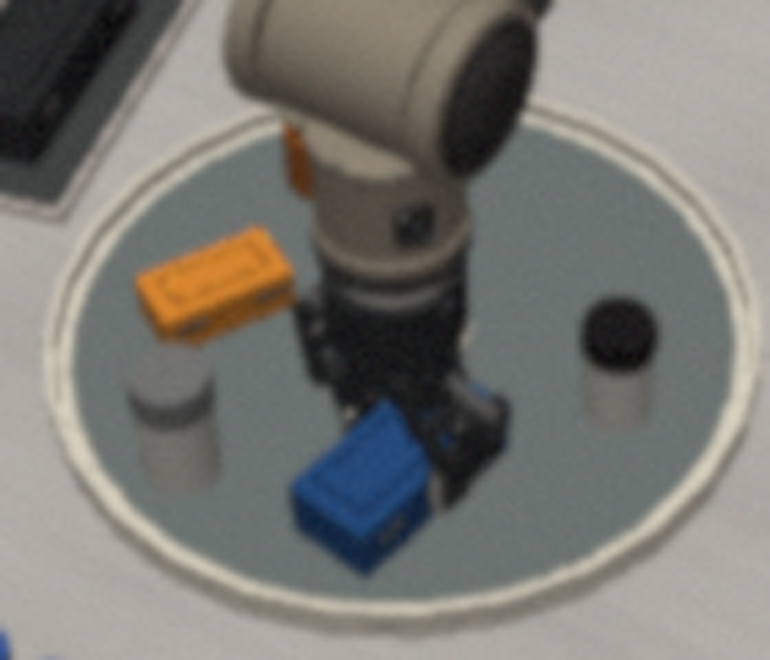

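Emit:
carry_out(
  moves=[-0.05, 0, 0, 0, 0, 0, -0.1, 0, 0, 0, 0, 0, -0.2, 0, 0, 0, 0, 0, -0.25, 0, 0, 0, 0, 0, -0.3, 0, 0, 0, 0, 0, -0.3, 0, 0, 0, 0, 0, -0.3, 0, 0, 0, 0, 0, -0.3, 0, 0, 0, 0, 0, -0.3, 0, 0, 0, 0, 0, -0.2, 0, 0, 0, 0, 0],
)

```text
time: 20.62
tool_pos: [0.6592, 0.0581, 0.1787]
tool_rot: [[0.003, -0.988, 0.151], [-0.0, 0.151, 0.988], [-1.0, -0.003, -0.0]]
contact_force: [1.0, -0.3, -1.8]
grip_width: 0.0552
```

Run:
```python
from plan import *
s=manip.state();print(s["time"],s["tool_pos"].round(4),s["contact_force"],s["grip_width"])
T=s["tool_pos"]
im=manip.capture("scene")
O=T+[0,0,-.005];O[:2]=T[:2]
overlay(im,230,120,140,120,5.5,"s13.png",[corners(O,-8.75,0,(.12,.056,.04))],"scene")
d=np.r_[np.cos(np.radians(14.7)),np.sin(np.radians(14.7)),0]
p,R=plan(np.array([.4722,-.3615,.17]),down(104.7),17)
```

```text
20.625 [0.6592 0.0581 0.1787] [ 1.03490743 -0.32577443 -1.78396147] 0.05520699160966499
0.01, 0.12, -0.43, -0.14, 0, 0, 0.01, 0.13, -0.44, -0.14, 0, 0, 0.01, 0.14, -0.42, -0.13, 0, 0.01, 0.01, 0.15, -0.43, -0.14, 0, 0, 0.01, 0.16, -0.42, -0.14, 0, 0, 0.01, 0.17, -0.42, -0.14, 0, 0, 0.01, 0.18, -0.41, -0.13, 0, 0, 0, 0.19, -0.41, -0.14, 0, 0, 0.01, 0.2, -0.4, -0.14, 0, 0, 0.01, 0.21, -0.4, -0.14, 0, 0.01

0.01, 0.22, -0.39, -0.13, 0, 0, 0.01, 0.23, -0.39, -0.14, 0, 0, 0.01, 0.24, -0.38, -0.14, 0, 0, 0.01, 0.25, -0.38, -0.14, 0, 0, 0.01, 0.25, -0.37, -0.13, 0, 0, 0.01, 0.27, -0.37, -0.14, 0, 0.01, 0.01, 0.27, -0.35, -0.14, 0, 0

end err mm [0.1 0.3 0.2] maxshift 0.44
```

View pics/s13.png

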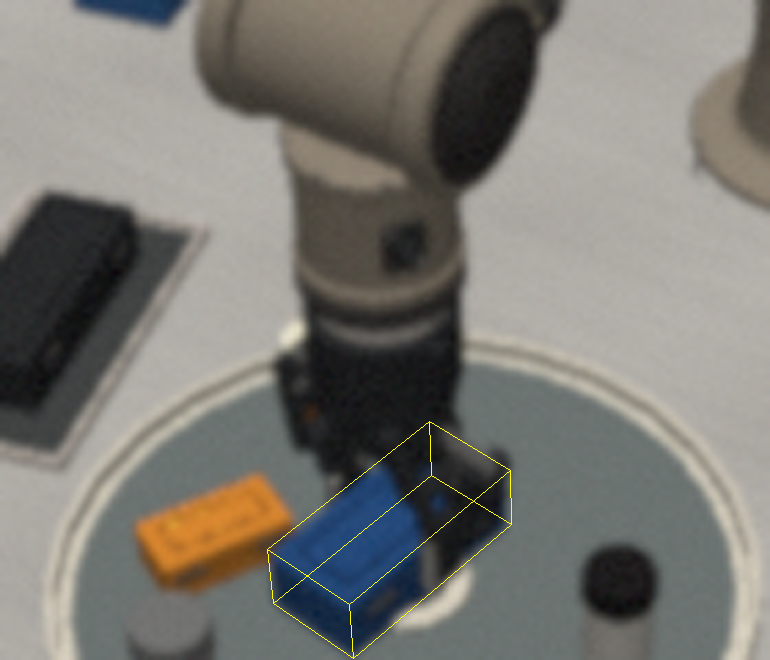

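Emit:
carry_out(
  moves=[0.01, 0.12, -0.43, -0.14, 0, 0, 0.01, 0.13, -0.44, -0.14, 0, 0, 0.01, 0.14, -0.42, -0.13, 0, 0.01, 0.01, 0.15, -0.43, -0.14, 0, 0, 0.01, 0.16, -0.42, -0.14, 0, 0, 0.01, 0.17, -0.42, -0.14, 0, 0, 0.01, 0.18, -0.41, -0.13, 0, 0, 0, 0.19, -0.41, -0.14, 0, 0, 0.01, 0.2, -0.4, -0.14, 0, 0, 0.01, 0.21, -0.4, -0.14, 0, 0.01],
)

```text
time: 21.92
tool_pos: [0.5482, -0.1893, 0.1714]
tool_rot: [[-0.003, -0.996, -0.09], [-0.0, -0.09, 0.996], [-1.0, 0.003, 0.0]]
contact_force: [1.3, 0.1, -2.3]
grip_width: 0.055
```

Emit:
carry_out(
  moves=[0.01, 0.22, -0.39, -0.13, 0, 0, 0.01, 0.23, -0.39, -0.14, 0, 0, 0.01, 0.24, -0.38, -0.14, 0, 0, 0.01, 0.25, -0.38, -0.14, 0, 0, 0.01, 0.25, -0.37, -0.13, 0, 0, 0.01, 0.27, -0.37, -0.14, 0, 0.01, 0.01, 0.27, -0.35, -0.14, 0, 0, 0, 0, 0, 0, 0, 0, 0, 0, 0, 0, 0, 0],
)

```text
time: 23.05
tool_pos: [0.4714, -0.3606, 0.1675]
tool_rot: [[-0.004, -0.967, -0.253], [0.0, -0.253, 0.967], [-1.0, 0.004, 0.001]]
contact_force: [0.2, 1.0, -2.1]
grip_width: 0.055
```

Run:
```python
from plan import *
s=manip.state();print(s["time"],s["tool_pos"].round(4),s["contact_force"],s["grip_width"])
T=s["tool_pos"]
im=manip.capture("scene")
O=T+[0,0,-.0055]
overlay(im,170,90,110,110,7,"s14.png",[corners(O,14.7,0,(.12,.056,.04)),corners(np.array([.4722,-.3615,.004]),14.7,0,(.17,.068,.046))],"scene")
p,R=plan(np.array([.4722,-.3615,.068]),down(104.7),8)
```

```text
23.05 [ 0.4714 -0.3606  0.1675] [ 0.17170522  1.01658268 -2.09724208] 0.05500192572188888
0.21, 0, 0, 0, 0, 0, 0.2, 0, -0.01, 0, 0, -0.01, 0.21, 0, 0, 0, 0, 0, 0.21, -0.01, 0, 0, 0, 0, 0.21, 0, 0, 0, 0, 0, 0.2, 0, -0.01, 0, 0, -0.01, 0.21, 0, 0, 0, 0, 0, 0.21, 0, 0, 0, 0.01, 0

end err mm [ 0.   0.1 -0.1] maxshift 0.21
```

View pics/s14.png

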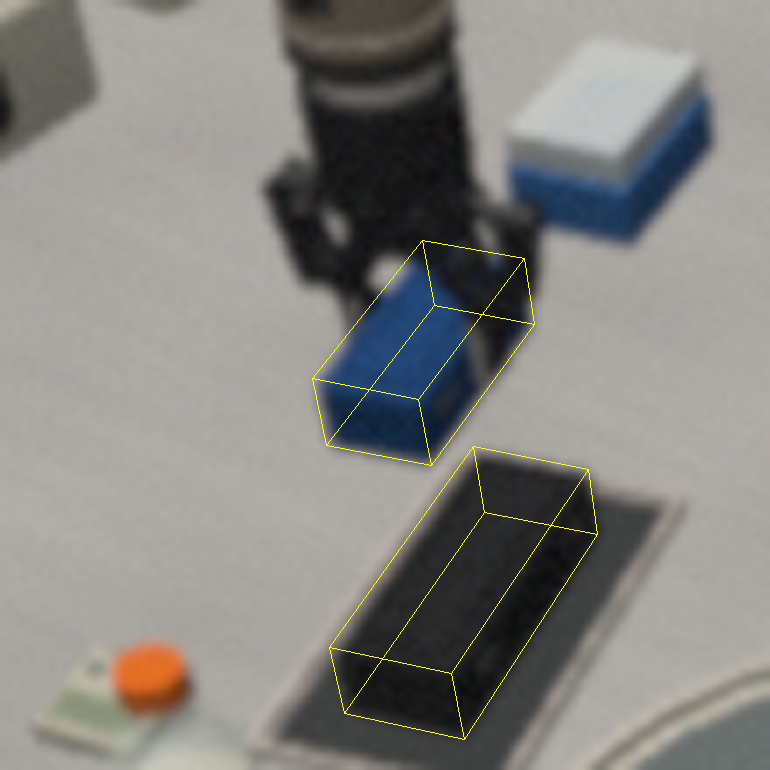

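Emit:
carry_out(
  moves=[0.21, 0, 0, 0, 0, 0, 0.2, 0, -0.01, 0, 0, -0.01, 0.21, 0, 0, 0, 0, 0, 0.21, -0.01, 0, 0, 0, 0, 0.21, 0, 0, 0, 0, 0, 0.2, 0, -0.01, 0, 0, -0.01, 0.18, 0, 0, 0, 0, 0, 0.15, 0, 0, 0, 0.01, 0, 0, 0, 0, 0, 0, 0, 0, 0, 0, 0, 0, 0],
)

```text
time: 24.35
tool_pos: [0.4723, -0.3624, 0.0738]
tool_rot: [[0.0, -0.967, -0.254], [-0.002, -0.254, 0.967], [-1.0, 0.0, -0.002]]
contact_force: [0.7, 0.1, -1.4]
grip_width: 0.0551
```

Run:
```python
from plan import *
s=manip.state();print(s["time"],s["tool_pos"].round(4),s["tool_rot"].round(4),s["contact_force"],s["grip_width"])
T=s["tool_pos"]
im=manip.capture("scene")
O=T+[0,0,-.0055]
overlay(im,170,90,110,110,7,"s15.png",[corners(O,14.7,0,(.12,.056,.04)),corners(np.array([.4722,-.3615,.004]),14.7,0,(.17,.068,.046))],"scene")
p,R=plan(np.array([.4722,-.3615,.059]),down(104.7),5)
```

```text
24.35 [ 0.4723 -0.3624  0.0738] [[ 5.000e-04 -9.673e-01 -2.537e-01]
 [-2.100e-03 -2.537e-01  9.673e-01]
 [-1.000e+00  1.000e-04 -2.200e-03]] [ 0.6785113   0.14689094 -1.43236828] 0.05512786961507307
0.05, 0, 0, 0, 0, 0, 0.05, 0, 0.01, 0, -0.01, 0, 0.05, 0, 0, 0, 0, 0, 0.05, 0, 0, 0, 0, 0, 0.05, 0, 0.01, 0, 0, 0

end err mm [-0.2  0.1 -0. ] maxshift 0.05
```

View pics/s15.png

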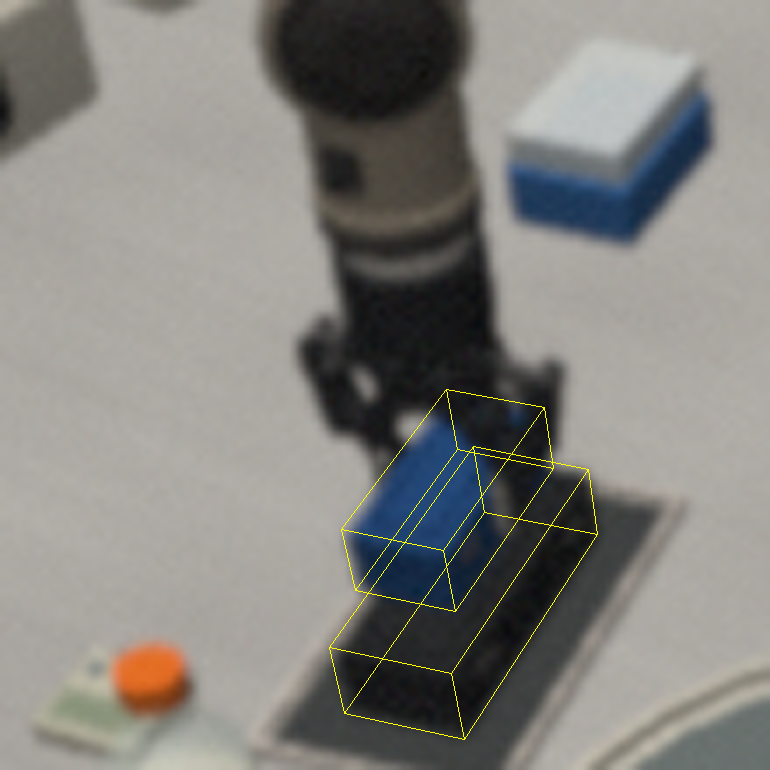

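Emit:
carry_out(
  moves=[0.05, 0, 0, 0, 0, 0, 0.05, 0, 0.01, 0, -0.01, 0, 0.05, 0, 0, 0, 0, 0, 0.04, 0, 0, 0, 0, 0, 0.03, 0, 0, 0, 0, 0, 0, 0, 0, 0, 0, 0],
)

```text
time: 25.15
tool_pos: [0.4718, -0.3616, 0.0601]
tool_rot: [[-0.001, -0.967, -0.254], [0.0, -0.254, 0.967], [-1.0, 0.001, 0.0]]
contact_force: [0.2, 0.4, -3.4]
grip_width: 0.055
```

Emit:
carry_out(
  moves=[0.02, 0, 0, 0, 0, 0, 0.01, 0, 0, 0, 0, 0, 0, 0, 0, 0, 0, 0],
)

```text
time: 25.52
tool_pos: [0.4719, -0.3617, 0.0585]
tool_rot: [[-0.001, -0.967, -0.254], [0.0, -0.254, 0.967], [-1.0, 0.0, 0.0]]
contact_force: [-0.7, -1.4, -1.9]
grip_width: 0.0549
```

Emit:
carry_out(
  moves=[0.02, 0, 0, 0, 0, 0, 0, 0, 0, 0, 0, 0],
)

```text
time: 25.78
tool_pos: [0.4718, -0.3616, 0.0572]
tool_rot: [[-0.001, -0.967, -0.254], [0.0, -0.254, 0.967], [-1.0, 0.001, 0.0]]
contact_force: [-0.4, -0.5, -2.3]
grip_width: 0.0551
```

Emit:
carry_out(
  moves=[0.02, 0, 0, 0, 0, 0, 0, 0, 0, 0, 0, 0],
)

```text
time: 26.02
tool_pos: [0.4718, -0.3616, 0.0559]
tool_rot: [[-0.001, -0.967, -0.254], [0.0, -0.254, 0.967], [-1.0, 0.001, 0.0]]
contact_force: [0.2, 0.1, -2.7]
grip_width: 0.0554
```

Emit:
carry_out(
  moves=[0.01, 0, 0, 0, 0, 0, 0.01, 0, 0, 0, 0, 0, 0, 0, 0, 0, 0, 0],
)

```text
time: 26.4
tool_pos: [0.4718, -0.3617, 0.0556]
tool_rot: [[-0.0, -0.967, -0.254], [-0.0, -0.254, 0.967], [-1.0, 0.0, -0.0]]
contact_force: [-2.5, 1.1, 4.9]
grip_width: 0.0553
```

Touchdown at the expected height (force went from -2.7 to +4.9 N). Releasing.

Emit:
carry_out(
  moves=[0, 0, 0, 0, 0, 0, 0, 0, 0, 0, 0, 0, 0, 0, 0, 0, 0, 0, 0, 0, 0, 0, 0, 0],
  gripper=-1,
)

```text
time: 26.9
tool_pos: [0.4719, -0.3617, 0.0548]
tool_rot: [[-0.001, -0.967, -0.254], [0.0, -0.254, 0.967], [-1.0, 0.001, 0.0]]
contact_force: [0.1, -0.8, 0.5]
grip_width: 0.0857
```

Emit:
carry_out(
  moves=[-0.1, 0, 0, 0, 0, 0, -0.2, 0, 0, 0, 0, 0, -0.3, 0, 0, 0, 0, 0, -0.4, 0, 0, 0, 0, 0, -0.4, 0, 0, 0, 0, 0, -0.4, 0, 0, 0, 0, 0],
)

```text
time: 27.65
tool_pos: [0.472, -0.3618, 0.1647]
tool_rot: [[0.0, -0.967, -0.254], [-0.001, -0.254, 0.967], [-1.0, -0.0, -0.001]]
contact_force: [0.1, 0.4, 0.2]
grip_width: 0.085
```

Run:
```python
from look import *
from plan import *
s=manip.state();print(s["time"],s["tool_pos"].round(4))
im=look("top16");crop(im,260,100,240,150,3.3,"t16.png")
im=manip.capture("scene")
overlay(im,170,90,110,110,7,"s16.png",[corners(np.array([.4718,-.3616,.05]),14.7,0,(.12,.056,.04)),corners(np.array([.4722,-.3615,.004]),14.7,0,(.17,.068,.046))],"scene")
```

```text
27.65 [ 0.472  -0.3618  0.1647]
blue max() iterable argument is empty
amber 331 ((602.7614135742188, -111.05711364746094), (85.42679595947266, 43.218692779541016), -26.67822265625)
```

View pics/t16.png

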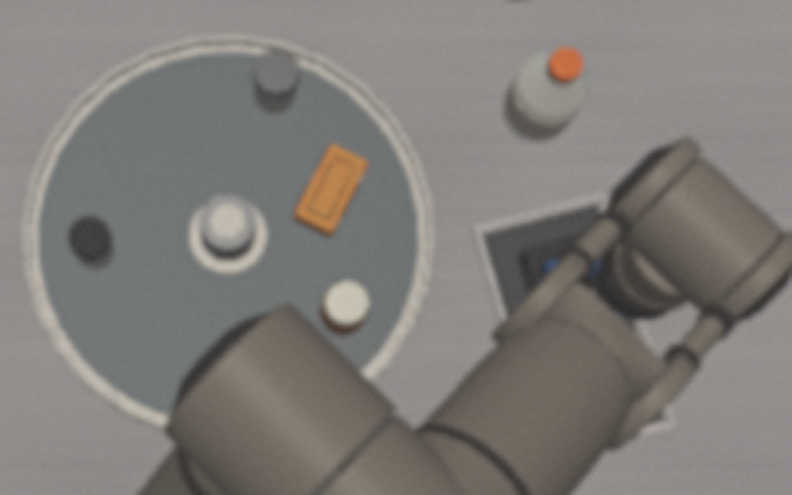

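View pics/s16.png

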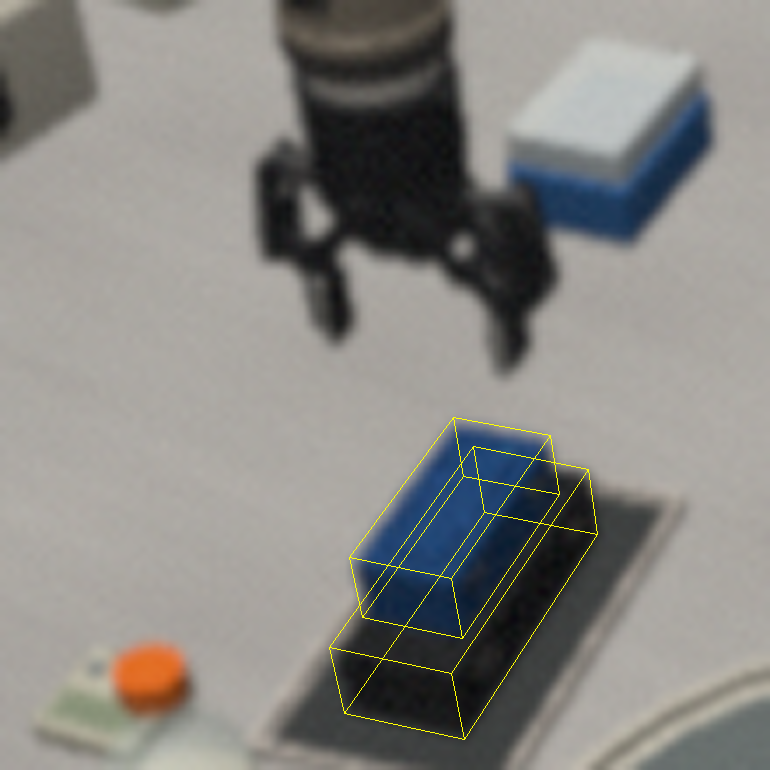

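Run:
```python
from plan import *
print(ray("top",[344,122.7],.114),ray("top",[364.5,191.5],.109))
p,R=plan(np.array([.50,-.30,.20]),down(95),3)
p,R=plan(np.array([.6028,-.1111,.12]),down(63.3),9,p,R)
```

```text
[[ 0.70572234 -0.05795945  0.114     ]] [[ 0.47891162 -0.12217222  0.109     ]]
-0.19, -0.23, 0.3, 0.32, -0.01, 0.01, -0.18, -0.22, 0.31, 0.33, -0.01, 0, -0.19, -0.2, 0.32, 0.32, -0.01, 0.01

end err mm [ 0.2 -0.2  0.1] maxshift 0.33
0.15, -0.22, 0.33, 0.35, 0, 0, 0.15, -0.2, 0.35, 0.35, 0, 0, 0.15, -0.18, 0.35, 0.36, 0, 0, 0.14, -0.15, 0.37, 0.35, 0, 0, 0.15, -0.13, 0.38, 0.35, 0, 0, 0.15, -0.11, 0.38, 0.35, 0, 0, 0.15, -0.09, 0.39, 0.36, 0, 0, 0.15, -0.06, 0.39, 0.35, 0, 0, 0.15, -0.03, 0.4, 0.35, 0, 0

end err mm [-0.3  0.1 -0.3] maxshift 0.4
```

Emit:
carry_out(
  moves=[-0.19, -0.23, 0.3, 0.32, -0.01, 0.01, -0.18, -0.22, 0.31, 0.33, -0.01, 0, -0.19, -0.2, 0.32, 0.32, -0.01, 0.01, 0.15, -0.22, 0.33, 0.35, 0, 0, 0.15, -0.2, 0.35, 0.35, 0, 0, 0.15, -0.18, 0.35, 0.36, 0, 0, 0.14, -0.15, 0.37, 0.35, 0, 0, 0.15, -0.13, 0.38, 0.35, 0, 0, 0.15, -0.11, 0.38, 0.35, 0, 0, 0.15, -0.09, 0.39, 0.36, 0, 0],
)

```text
time: 29.0
tool_pos: [0.5788, -0.151, 0.1336]
tool_rot: [[-0.006, -0.941, 0.339], [0.005, 0.339, 0.941], [-1.0, 0.007, 0.003]]
contact_force: [0.9, 0.2, 0.1]
grip_width: 0.0854
```

Emit:
carry_out(
  moves=[0.15, -0.06, 0.39, 0.35, 0, 0, 0.15, -0.03, 0.4, 0.35, 0, 0, 0, 0, 0, 0, 0, 0, 0, 0, 0, 0, 0, 0],
)

```text
time: 29.5
tool_pos: [0.6008, -0.1101, 0.1164]
tool_rot: [[-0.005, -0.894, 0.448], [0.004, 0.448, 0.894], [-1.0, 0.007, 0.002]]
contact_force: [-0.5, -0.3, 0.6]
grip_width: 0.0855
```

Run:
```python
from plan import *
s=manip.state();print(s["time"],s["tool_pos"].round(4),s["q"].round(2))
R=s["tool_rot"];T=s["tool_pos"]
im=manip.capture("top");cv2.imwrite("pics/top17.png",im[:,:,::-1]);crop(im,390,140,80,110,6,"t17.png")
im=manip.capture("scene")
Fs=[]
for sg in(1,-1):
    t=T+sg*.0425*R[:,2]-.013*R[:,0]
    Fs.append(np.array([t+R[:,1]*a+R[:,2]*b*sg-R[:,0]*c for c in(0,.03) for a,b in((-.011,0),(.011,0),(.011,.014),(-.011,.014))]))
overlay(im,230,130,130,120,6,"s17.png",[corners(np.array([.6028,-.1111,.034]),-26.7,0,(.084,.044,.032))]+Fs,"scene")
plan(np.array([.6028,-.1111,.038]),down(63.3),7)
```

```text
29.5 [ 0.6008 -0.1101  0.1164] [-0.31  0.6   1.42  0.    1.12 -1.42]
0.19, -0.01, 0, 0, 0, 0, 0.19, 0, 0, 0, 0, -0.01, 0.18, -0.01, 0, 0, 0, 0, 0.19, 0, 0, 0, 0.01, -0.01, 0.19, -0.01, 0, 0, 0, 0, 0.19, 0, 0, 0, 0, -0.01, 0.18, -0.01, 0, 0, 0, 0

end err mm [ 0.  -0.3  0.2] maxshift 0.19
```

View pics/s17.png

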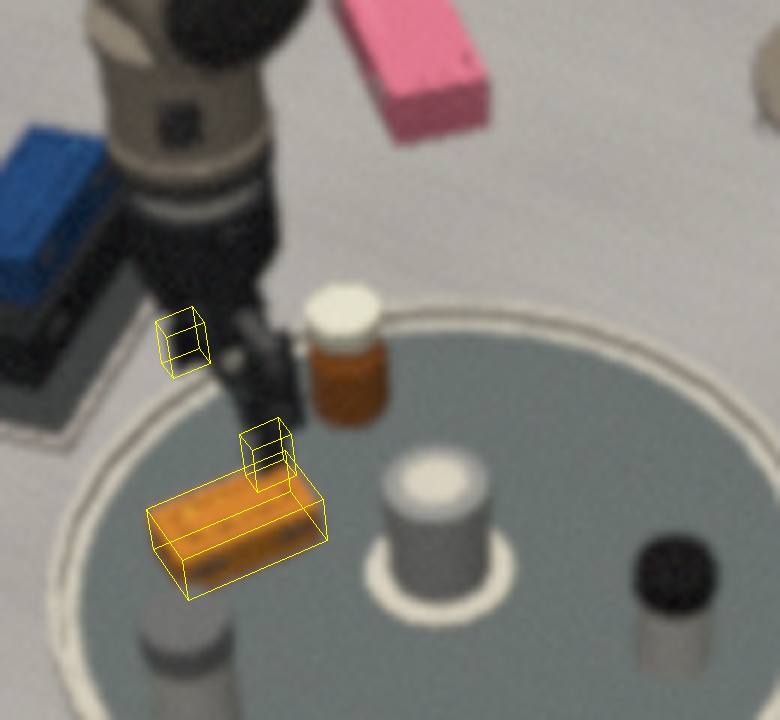

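View pics/t17.png

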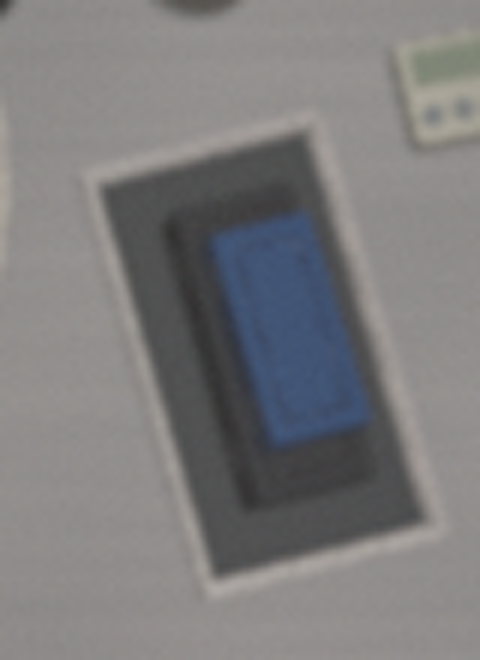

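Run:
```python
from plan import *
from m import rect
im=cv2.imread("pics/top17.png")[:,:,::-1].copy()
H,S,V=[x.astype(int) for x in cv2.split(cv2.cvtColor(im,cv2.COLOR_RGB2HSV))]
w=np.zeros(V.shape,bool);w[150:245,400:470]=1
b=w&(H>100)&(H<125)&(S>60);print(rect("top",b,.090),b.sum())
overlay(im,390,140,80,110,6,"t17b.png",[corners(np.array([.4718,-.3616,.05]),14.7,0,(.12,.056,.04)),corners(np.array([.4722,-.3615,.004]),14.7,0,(.17,.068,.046))],"top")
```

```text
((471.6182861328125, -358.99639892578125), (121.87445831298828, 58.99446487426758), 14.499183654785156) 675
```

View pics/t17b.png

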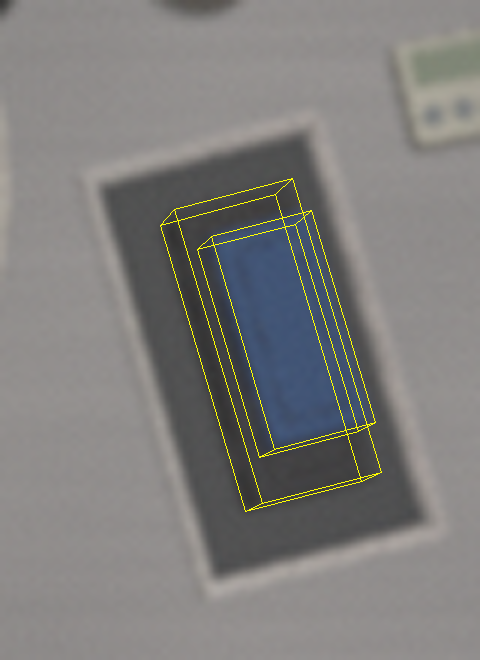

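Emit:
carry_out(
  moves=[0.19, -0.01, 0, 0, 0, 0, 0.19, 0, 0, 0, 0, -0.01, 0.18, -0.01, 0, 0, 0, 0, 0.19, 0, 0, 0, 0.01, -0.01, 0, 0, 0, 0, 0, 0],
)

```text
time: 30.22
tool_pos: [0.6012, -0.1097, 0.0701]
tool_rot: [[-0.005, -0.893, 0.449], [0.002, 0.449, 0.893], [-1.0, 0.005, -0.0]]
contact_force: [0.3, -0.2, -0.4]
grip_width: 0.0857
```

Run:
```python
from plan import *
s=manip.state();print(s["time"],s["tool_pos"].round(4),s["contact_force"])
plan(np.array([.6028,-.1111,.037]),down(63.3),4)
```

```text
30.225 [ 0.6012 -0.1097  0.0701] [ 0.28579145 -0.17247589 -0.42838175]
0.14, -0.01, 0, 0, 0, -0.01, 0.14, -0.01, 0, 0, 0, -0.01, 0.13, -0.01, -0.01, 0, 0, 0, 0.14, -0.01, 0, 0, 0, -0.01

end err mm [ 0.2 -0.2  0.1] maxshift 0.14
```

Emit:
carry_out(
  moves=[0.14, -0.01, 0, 0, 0, -0.01, 0.14, -0.01, 0, 0, 0, -0.01, 0.13, -0.01, -0.01, 0, 0, 0, 0.12, -0.01, 0, 0, 0, -0.01, 0, 0, 0, 0, 0, 0],
)

```text
time: 30.85
tool_pos: [0.6034, -0.1115, 0.0389]
tool_rot: [[0.001, -0.893, 0.449], [-0.0, 0.449, 0.893], [-1.0, -0.001, 0.0]]
contact_force: [0.7, -0.1, 0.2]
grip_width: 0.0853
```

Emit:
carry_out(
  moves=[0, 0, 0, 0, 0, 0, 0, 0, 0, 0, 0, 0, 0, 0, 0, 0, 0, 0, 0, 0, 0, 0, 0, 0, 0, 0, 0, 0, 0, 0, 0, 0, 0, 0, 0, 0],
  gripper=1,
)

```text
time: 31.6
tool_pos: [0.6043, -0.1116, 0.0403]
tool_rot: [[0.003, -0.893, 0.449], [-0.001, 0.449, 0.893], [-1.0, -0.004, 0.0]]
contact_force: [0.6, 0.8, 5.5]
grip_width: 0.0431
```

Run:
```python
from plan import *
s=manip.state();print(s["time"],s["tool_pos"].round(4),s["contact_force"],s["grip_width"])
im=manip.capture("scene")
O=s["tool_pos"].copy();O[2]=.034
overlay(im,230,130,130,120,6,"s18.png",[corners(O,-26.7,0,(.084,.044,.032))],"scene")
```

```text
31.6 [ 0.6043 -0.1116  0.0403] [0.60614177 0.75799551 5.45633402] 0.043145834530802896
```

View pics/s18.png

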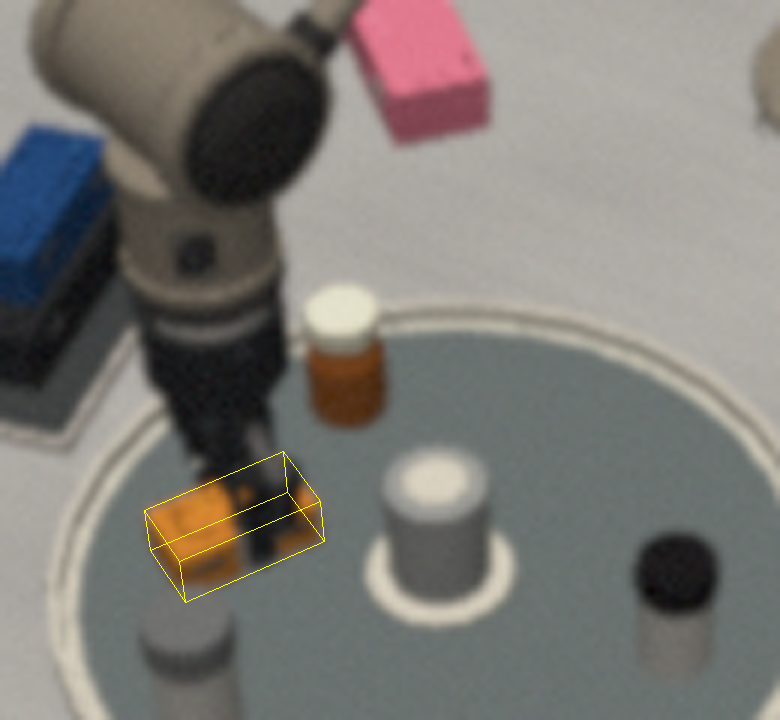

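Emit:
carry_out(
  moves=[-0.05, 0, 0, 0, 0, 0, -0.1, 0, 0, 0, 0, 0, -0.2, 0, 0, 0, 0, 0, -0.25, 0, 0, 0, 0, 0, -0.3, 0, 0, 0, 0, 0, -0.3, 0, 0, 0, 0, 0, -0.35, 0, 0, 0, 0, 0, -0.35, 0, 0, 0, 0, 0, -0.35, 0, 0, 0, 0, 0, -0.25, 0, 0, 0, 0, 0],
)

```text
time: 32.9
tool_pos: [0.6038, -0.1115, 0.1917]
tool_rot: [[0.004, -0.893, 0.449], [-0.001, 0.449, 0.893], [-1.0, -0.004, 0.0]]
contact_force: [0.6, 0.9, -1.6]
grip_width: 0.0427
```

Run:
```python
from plan import *
s=manip.state();print(s["time"],s["tool_pos"].round(4),s["contact_force"],s["grip_width"])
im=manip.capture("scene")
O=s["tool_pos"].copy();O[2]-=.006
overlay(im,230,90,130,120,6,"s19.png",[corners(O,-26.7,0,(.084,.044,.032))],"scene")
plan(np.array([.4718,-.361,.19]),down(104.6),16)
```

```text
32.9 [ 0.6038 -0.1115  0.1917] [ 0.59957483  0.86617011 -1.60713861] 0.042671071764633264
0, 0.01, -0.29, -0.26, 0, 0, 0.01, 0.02, -0.3, -0.26, 0, 0.01, 0, 0.03, -0.29, -0.25, 0, 0, 0, 0.05, -0.29, -0.26, 0, 0, 0.01, 0.06, -0.29, -0.26, 0, 0, 0, 0.07, -0.28, -0.26, 0, 0, 0, 0.08, -0.29, -0.26, 0, 0.01, 0.01, 0.1, -0.27, -0.26, 0, 0, 0, 0.11, -0.28, -0.25, -0.01, 0, 0, 0.12, -0.26, -0.26, 0, 0

0.01, 0.14, -0.26, -0.26, 0, 0.01, 0, 0.14, -0.26, -0.26, 0, 0, 0, 0.16, -0.25, -0.26, 0, 0, 0.01, 0.17, -0.24, -0.25, 0, 0.01, 0, 0.18, -0.23, -0.26, 0, 0, 0, 0.19, -0.23, -0.26, 0, 0

end err mm [-0.1 -0.1  0.2] maxshift 0.3
```

View pics/s19.png

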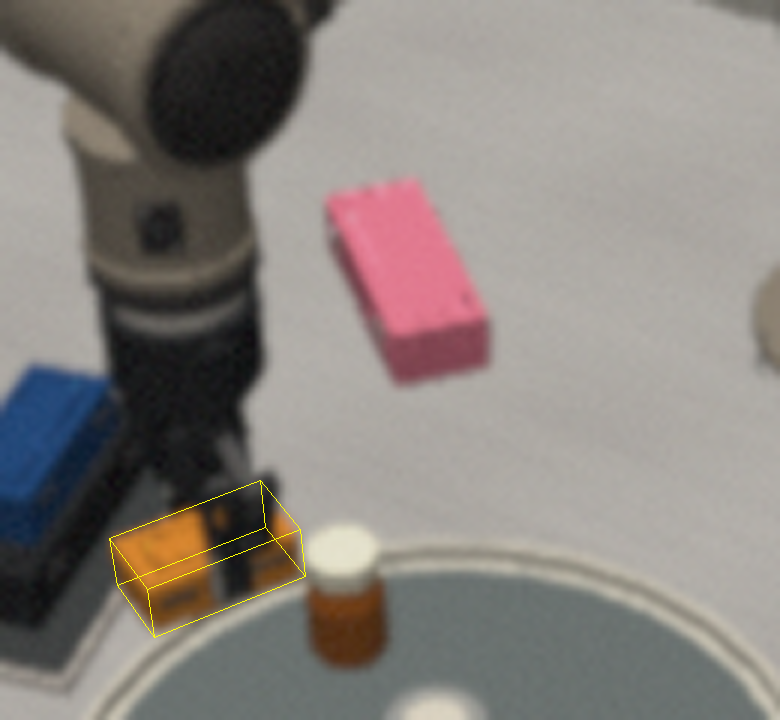

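Emit:
carry_out(
  moves=[0, 0.01, -0.29, -0.26, 0, 0, 0.01, 0.02, -0.3, -0.26, 0, 0.01, 0, 0.03, -0.29, -0.25, 0, 0, 0, 0.05, -0.29, -0.26, 0, 0, 0.01, 0.06, -0.29, -0.26, 0, 0, 0, 0.07, -0.28, -0.26, 0, 0, 0, 0.08, -0.29, -0.26, 0, 0.01, 0.01, 0.1, -0.27, -0.26, 0, 0, 0, 0.11, -0.28, -0.25, -0.01, 0, 0, 0.12, -0.26, -0.26, 0, 0],
)

```text
time: 34.2
tool_pos: [0.5203, -0.2675, 0.1876]
tool_rot: [[-0.002, -1.0, 0.014], [0.002, 0.014, 1.0], [-1.0, 0.002, 0.002]]
contact_force: [0.9, -0.3, -1.6]
grip_width: 0.0429
```

Emit:
carry_out(
  moves=[0.01, 0.14, -0.26, -0.26, 0, 0.01, 0, 0.14, -0.26, -0.26, 0, 0, 0, 0.16, -0.25, -0.26, 0, 0, 0.01, 0.17, -0.24, -0.25, 0, 0.01, 0, 0.18, -0.23, -0.26, 0, 0, 0, 0.19, -0.23, -0.26, 0, 0, 0, 0, 0, 0, 0, 0, 0, 0, 0, 0, 0, 0],
)

```text
time: 35.2
tool_pos: [0.4708, -0.3602, 0.1865]
tool_rot: [[-0.005, -0.968, -0.251], [0.002, -0.251, 0.968], [-1.0, 0.004, 0.003]]
contact_force: [0.3, 0.2, 0.5]
grip_width: 0.0425
```

Run:
```python
from plan import *
s=manip.state();print(s["time"],s["tool_pos"].round(4),s["contact_force"],s["grip_width"])
im=manip.capture("scene")
O=s["tool_pos"].copy();O[2]-=.006
B=[corners(np.array([.4718,-.3614,.05]),14.6,0,(.12,.056,.04))]
overlay(im,170,70,110,130,6,"s20.png",[corners(O,14.6,0,(.084,.044,.032))]+B,"scene")
plan(np.array([.4718,-.361,.108]),down(104.6),7)
```

```text
35.2 [ 0.4708 -0.3602  0.1865] [0.28053217 0.19880016 0.4904958 ] 0.04245434917437144
0.19, 0, 0, 0, 0, 0, 0.18, 0, -0.01, 0, 0.01, -0.01, 0.19, -0.01, 0, 0, 0, 0, 0.19, 0, 0, 0, 0, 0, 0.19, 0, 0, 0, 0, -0.01, 0.18, 0, -0.01, 0, 0.01, 0, 0.19, 0, 0, 0, 0, 0

end err mm [-0.2 -0.  -0. ] maxshift 0.19
```

View pics/s20.png

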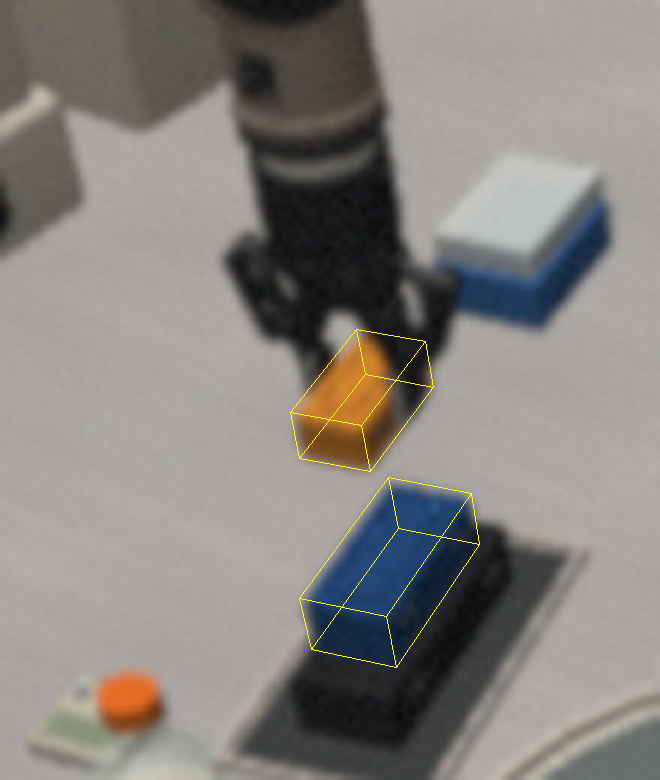

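Emit:
carry_out(
  moves=[0.19, 0, 0, 0, 0, 0, 0.18, 0, -0.01, 0, 0.01, -0.01, 0.19, -0.01, 0, 0, 0, 0, 0.19, 0, 0, 0, 0, 0, 0.19, 0, 0, 0, 0, -0.01, 0.16, 0, -0.01, 0, 0.01, 0, 0.12, 0, 0, 0, 0, 0, 0, 0, 0, 0, 0, 0, 0, 0, 0, 0, 0, 0],
)

```text
time: 36.38
tool_pos: [0.4716, -0.362, 0.1138]
tool_rot: [[0.0, -0.968, -0.252], [-0.001, -0.252, 0.968], [-1.0, 0.0, -0.001]]
contact_force: [0.6, 0.1, -1.3]
grip_width: 0.0432
```

Run:
```python
from plan import *
s=manip.state();print(s["time"],s["tool_pos"].round(4),s["tool_rot"].round(4),s["contact_force"],s["grip_width"])
plan(np.array([.4718,-.361,.100]),down(104.6),5)
```

```text
36.375 [ 0.4716 -0.362   0.1138] [[ 3.000e-04 -9.677e-01 -2.520e-01]
 [-1.400e-03 -2.520e-01  9.677e-01]
 [-1.000e+00  1.000e-04 -1.400e-03]] [ 0.61901331  0.11239725 -1.26478554] 0.04319273574207995
0.05, 0, 0, 0, 0, 0, 0.04, 0, 0.01, 0, 0, 0, 0.05, 0, 0, 0, 0, 0, 0.04, -0.01, 0, 0, -0.01, 0, 0.05, 0, 0, 0, 0, 0

end err mm [ 0.2 -0.2 -0. ] maxshift 0.05
```

Emit:
carry_out(
  moves=[0.05, 0, 0, 0, 0, 0, 0.05, 0, 0.01, 0, -0.01, 0, 0.04, 0, 0, 0, 0, 0, 0.04, 0, 0, 0, 0, 0, 0.03, 0, 0, 0, 0, 0, 0.02, 0, 0, 0, 0, 0, 0, 0, 0, 0, 0, 0],
)

```text
time: 37.25
tool_pos: [0.4712, -0.3611, 0.0995]
tool_rot: [[-0.001, -0.968, -0.252], [0.001, -0.252, 0.968], [-1.0, 0.001, 0.001]]
contact_force: [-0.3, -1.4, -1.1]
grip_width: 0.0431
```

Emit:
carry_out(
  moves=[0.02, 0, 0, 0, 0, 0, 0, 0, 0, 0, 0, 0],
)

```text
time: 37.5
tool_pos: [0.4712, -0.3611, 0.0984]
tool_rot: [[-0.001, -0.968, -0.252], [0.001, -0.252, 0.968], [-1.0, 0.001, 0.001]]
contact_force: [-0.0, -0.3, -1.0]
grip_width: 0.0429
```

Emit:
carry_out(
  moves=[0.02, 0, 0, 0, 0, 0, 0, 0, 0, 0, 0, 0],
)

```text
time: 37.75
tool_pos: [0.4712, -0.3612, 0.0971]
tool_rot: [[-0.001, -0.968, -0.252], [0.001, -0.252, 0.968], [-1.0, 0.001, 0.001]]
contact_force: [-0.3, -0.4, -1.3]
grip_width: 0.0425
```

Emit:
carry_out(
  moves=[0.01, 0, 0, 0, 0, 0, 0, 0, 0, 0, 0, 0],
)

```text
time: 38.0
tool_pos: [0.4712, -0.3612, 0.0966]
tool_rot: [[-0.001, -0.968, -0.252], [0.001, -0.252, 0.968], [-1.0, 0.001, 0.001]]
contact_force: [0.3, 0.4, -2.0]
grip_width: 0.0431
```

Emit:
carry_out(
  moves=[0.01, 0, 0, 0, 0, 0, 0, 0, 0, 0, 0, 0],
)

```text
time: 38.25
tool_pos: [0.4712, -0.3612, 0.0964]
tool_rot: [[-0.001, -0.968, -0.252], [0.001, -0.252, 0.968], [-1.0, 0.0, 0.001]]
contact_force: [-1.2, 0.1, 3.7]
grip_width: 0.0427
```

Emit:
carry_out(
  moves=[0.01, 0, 0, 0, 0, 0, 0, 0, 0, 0, 0, 0],
)

```text
time: 38.5
tool_pos: [0.4712, -0.3612, 0.0963]
tool_rot: [[-0.0, -0.968, -0.252], [0.0, -0.252, 0.968], [-1.0, 0.0, 0.001]]
contact_force: [-3.5, 2.1, 6.9]
grip_width: 0.0426
```

Contact made at the expected height (force from -2 to +6.9 N). Releasing and retracting.

Emit:
carry_out(
  moves=[0, 0, 0, 0, 0, 0, 0, 0, 0, 0, 0, 0, 0, 0, 0, 0, 0, 0, 0, 0, 0, 0, 0, 0, 0, 0, 0, 0, 0, 0],
  gripper=-1,
)

```text
time: 39.12
tool_pos: [0.4712, -0.3612, 0.0954]
tool_rot: [[-0.001, -0.968, -0.252], [0.001, -0.252, 0.968], [-1.0, 0.001, 0.001]]
contact_force: [0.1, 1.1, 0.2]
grip_width: 0.0855
```

Emit:
carry_out(
  moves=[-0.1, 0, 0, 0, 0, 0, -0.2, 0, 0, 0, 0, 0, -0.3, 0, 0, 0, 0, 0, -0.4, 0, 0, 0, 0, 0, -0.4, 0, 0, 0, 0, 0, -0.4, -0.3, 0.5, 0, 0, 0, 0, -0.5, 0.8, 0, 0, 0, 0, -0.5, 0.8, 0, 0, 0, 0, -0.5, 0.8, 0, 0, 0, 0, 0, 0.8, 0, 0, 0],
)

```text
time: 40.38
tool_pos: [0.521, -0.1172, 0.2045]
tool_rot: [[0.001, -0.967, -0.253], [0.0, -0.253, 0.967], [-1.0, -0.002, 0.0]]
contact_force: [-0.6, 0.8, 1.0]
grip_width: 0.0858
```

Run:
```python
from plan import *
from m import rect
s=manip.state();print(s["time"],s["tool_pos"].round(4),s["contact_force"],s["grip_width"])
im=manip.capture("scene")
B=[corners(np.array([.4712,-.3612,.09]),14.6,0,(.084,.044,.032)),corners(np.array([.4718,-.3616,.05]),14.6,0,(.12,.056,.04)),corners(np.array([.4722,-.3615,.004]),14.7,0,(.17,.068,.046))]
overlay(im,180,110,100,100,7,"s21.png",B,"scene");crop(im,160,60,240,200,3.3,"s21f.png")
im=manip.capture("top");crop(im,260,100,240,150,3.3,"t21.png")
H,S,V=[x.astype(int) for x in cv2.split(cv2.cvtColor(im,cv2.COLOR_RGB2HSV))]
w=np.zeros(V.shape,bool);w[150:245,400:470]=1
b=w&(H>100)&(H<125)&(S>60);a=w&(H>5)&(H<25)&(S>90)&(V>110)
print("blue",rect("top",b|a,.090),"amber",rect("top",a,.122))
```

```text
40.375 [ 0.521  -0.1172  0.2045] [-0.59255539  0.79101775  0.99452469] 0.08576126049010774
blue ((475.54913330078125, -366.83807373046875), (85.0285873413086, 47.40053939819336), 13.943892478942871) amber ((470.4304504394531, -359.75933837890625), (83.32997131347656, 46.45359802246094), 13.943920135498047)
```

View pics/s21.png

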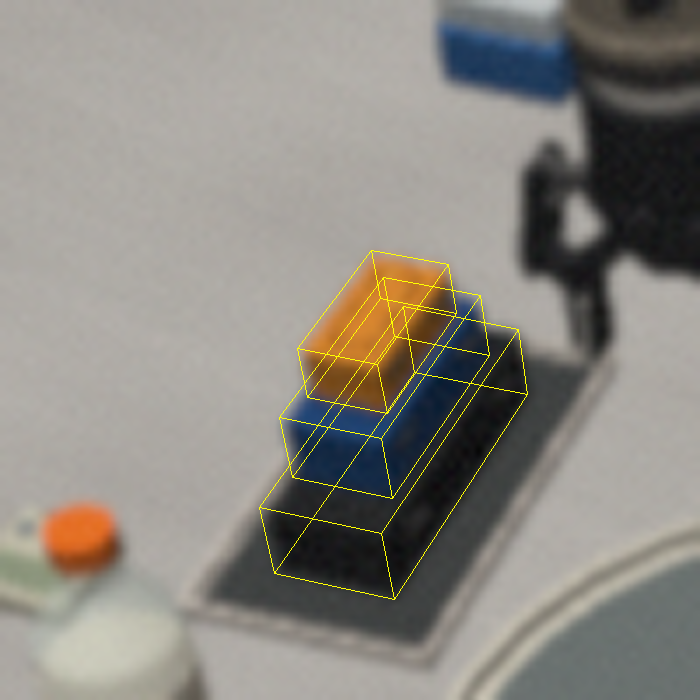

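View pics/t21.png

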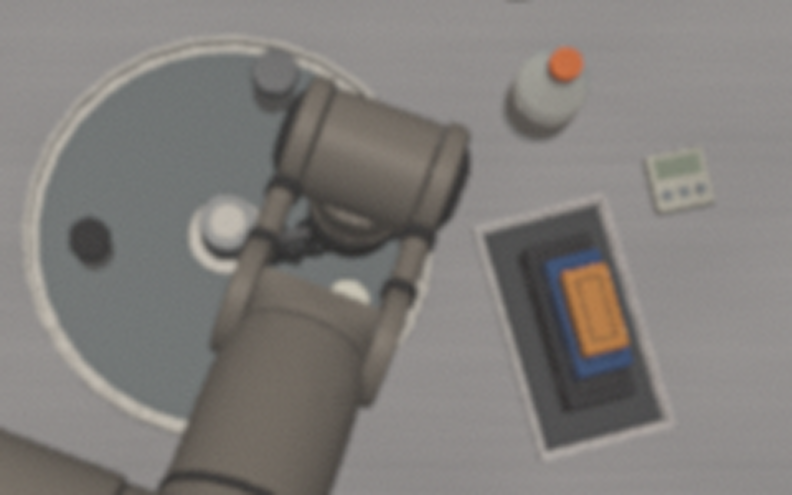

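View pics/s21f.png

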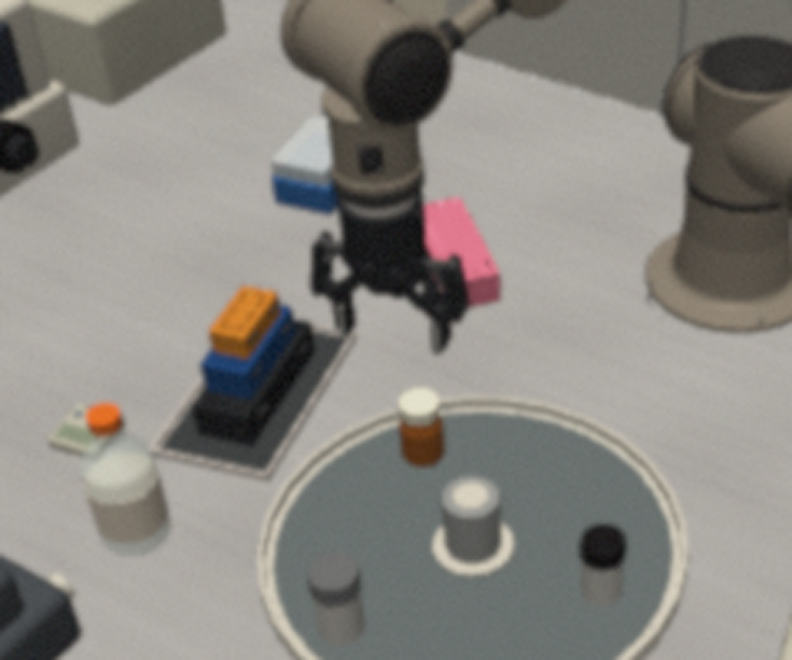

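Emit:
carry_out(
  moves=[0, 0, 0, 0, 0, 0, 0, 0, 0, 0, 0, 0],
)

```text
time: 40.72
tool_pos: [0.5202, -0.1205, 0.204]
tool_rot: [[0.0, -0.968, -0.251], [0.0, -0.251, 0.968], [-1.0, -0.0, 0.0]]
contact_force: [-0.6, -1.2, -0.5]
grip_width: 0.0855
```

Run:
```python
from cell import manip
print(manip.state()["time"],manip.hand_in())
```

```text
the job is handed in; nothing more can be done
40.725 None
```

The three cases are stacked in the tray: large dark case at the bottom, then the blue one, then the amber one. I lowered each in small steps until the wrist force showed contact, then let go. I handed the job in at 40.7 s of the 72 s limit; the hand-in gives no verdict.

**Grasp:** The large case was tipped, and the arm hit a wrist joint limit at the full 32° tilt. I gripped it at 17° instead and levelled it after lifting.

**Last checks:**
- **Stack:** outlines drawn from the final poses match the pictures. In the top view, the amber lid measured within about 1.5 mm of the blue lid's centre, against about 7 mm allowed across the width. All three look level and stand where they were released.
- **Carousel:** both canisters and the jar are still standing, and the platter barely turned.
- **Bench:** the bottle and timer look unmoved. The flask and lens box were outside the final close-up pictures, so I did not check them at the end; the arm did not work near them.

**Disagreements:**
- My last automatic measurement of the blue lid failed because it picked up the amber lid instead. I relied on the earlier blue measurement, taken after it was released and before the amber case was placed on it.
- That earlier blue measurement differed from the gripper's own position by about 2.6 mm sideways.
- The large case touched the tray floor about 2 mm before I expected from my estimate of the grip height.

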